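# Turn the engraved plates for their backs

## Robot

A 6-joint arm with a two-finger parallel gripper is mounted at the origin on the work surface. World frame = base frame: x ahead of the robot, y to its left, z up, the work surface at z = 0. Lengths are in m, angles in rad, forces in N, time in s.
With the tool pointing down it reaches from about 0.375 to 0.925 m from the base axis. Payload 5.7 kg.
Tool frame: the origin (TCP) lies on the centre line of the jaws, within the pads' length; the fingertips stand 19 mm ahead of it and the grasp point (between the pads) is the TCP; z points along the fingers, y is the line along which they close (so a half turn about z gives the same grasp; the last joint's range is limited). The gripper opens to 88 mm and grips with 3 to 60 N. Pads are 20 mm wide; open, the fingers measure 115 mm over their backs; the gripper's body (75 mm by 178 mm) begins 61 mm behind the grasp point.
Start: joints at [-1.215, 0.359, 1.51, -0, 1.272, -0.115], TCP at [0.272, -0.535, 0.242] pointing down, gripper open.
Joint ranges: [-2.97, 2.97], [-1.01, 2.36], [0.21, 2.38], [-0.96, 4.11], [0.2, 2.71], [-2.98, 2.98]. Speed limits (rad/s): [2.39, 2.39, 3.14, 3.14, 3.14, 3.14].

## Interface

Orientations are given as a unit quaternion [w, x, y, z].
In Python, from rig import sensors, cams, bot gives the robot as it stands. The module is installed in compiled form; this text tells all that it offers.
- The arm moves only by the tool move_arm, never from a script. Its arguments are lists of equal length, an entry for each row: "translation": the shift along the world's x, y, z in m, a list of three; "yaw": the turn about the world's z in degrees; "jaw": the finger opening in m, from 0 to 0.0878. In form: {"translation": [[x, y, z], ...], "yaw": [yaw, ...], "jaw": [jaw, ...]}. A call has 1 to 5 rows; each row is the pose to reach, as a shift and turn from the pose commanded when the call began; what a row does not reach only later rows make up. A row lasts 1/12 s, in which the tool goes at most 41.7 mm and 7.16 degrees, less where a joint would pass 70% of its speed; a pose out of reach is approached as far as the arm can. A call with a gripper value outside its range is refused whole. The fingers move at their own pace and stop on an object; "grip_force" is the grip in N (left out, the last holds). Time passes only in rows, so rows that repeat a pose let the fingers close. It gives the time, the measured TCP pose, the force, the opening and the grip force at its end, in the units of the state.
- sensors.get_state(): the state, without advancing time (a new reading comes with each control period).
- cams.snapshot(name): name is "side" or "top" or "wrist"; returns a dict with "image" (480x640x3 uint8, red, green, blue), "fx", "fy", "cx", "cy" (pixels), "position" and "attitude" of the camera in the world; the wrist camera has in their place "mount" (4x4, takes a point from camera to tool coordinates, whose origin is the TCP and whose axes are the flange's). Camera axes: x right, y down, z forward; pixel columns grow to the right and rows downward; lengths in m; the calibration is good to about 2 mm. A picture is of the moment at which its call begins: read the wrist's pose just before it. There is no depth.
- bot.finish_job(): hands the job in; it is judged then, once.
The state is a dict: "time_s": time; "q": joint angles; "dq": joint speeds; "joint_efforts": joint torques, N m; "tool_pos": TCP position; "eef_rot": TCP orientation; "contact_force": force on the tool from outside, world axes, zero at the start; "wrist_torque": the same for the moment, N m; "grip_width": finger opening in m; "grip_force": force on a finger pad.
Only numpy, scipy, OpenCV 4.12 (cv2) and the standard library are available. Lean on these libraries where they do the work, as an engineer would, in place of code of your own. Each camera call takes 0.05 s, during which the arm holds its last target. There are 200 camera calls.

## Task

The plates in the clamp bed are engraved on their faces and must be turned for engraving the backs. Lift the hold-down bar up and back, lay the flipper fully open if it was left part-way, slide every plate out from under it and seat them all face up in its pockets; then swing the flipper over so that they drop face-down into the nest, swing it back open, check that each plate lies flat in its nest bay, and finally lower the hold-down bar onto the empty bed. Leave the hammer, the tin and the cup alone.

Things in the scene. Friction and masses are not known exactly. Their poses are not given: they have to be found in the camera images.
- plate0_c (a point): brass plate 76 x 40 x 8 mm, 0.2 kg, plain back, engraved pattern (dark lines) on its face; this point is the plate's centre, half-way up; x along its 76 mm length, z out of the engraved face (up = face up). All plates are alike; some may be absent
- plate1_c (a point): brass plate 76 x 40 x 8 mm, 0.2 kg, plain back, engraved pattern (dark lines) on its face; this point is the plate's centre, half-way up; x along its 76 mm length, z out of the engraved face (up = face up). All plates are alike; some may be absent
- plate2_c (a point): brass plate 76 x 40 x 8 mm, 0.2 kg, plain back, engraved pattern (dark lines) on its face; this point is the plate's centre, half-way up; x along its 76 mm length, z out of the engraved face (up = face up). All plates are alike; some may be absent
- bay0 (a point): fixed clamp bed, left bay of 3 (80 mm apart): centre of a fully home plate. x away from the robot along the channel, y left, z up. The plate lies long way along x on a 26 mm wide rail, its underside 32 mm above the bench; open space either side of its front 40 mm, down to the 12 mm thick base. Plates start home or up to 6 mm short of it
- bay1 (a point): the same for the middle bay. In every bay, from 3 mm behind this point backwards, the plate runs between side guides (1.5 mm play) under keeper lips (2 mm above it), so it cannot be lifted: draw it towards the robot (-x) 42 to 48 mm from home, clear of the lips; the rail carries it, reaching to 83 mm in front of this point
- bay2 (a point): the same for the right bay
- bar_handle (a point): grip of the hold-down bar: middle of a straight round steel rod, 12 mm thick, 80 mm long, along y of the clamp bed, raised on two slanted uprights 80 mm apart; the bar itself, across the plates' front halves, lies 30 mm behind and 32 mm below it when down. When the bar is down the rod is 80 mm above the bench, free on all sides
- bar (a joint): hinge of the hold-down bar of the clamp bed, rad: 0 = down on the plates, grows as its front is lifted up and back away from the robot, stop at 1.9 (1.57 = arms upright). Stiff: stays where it is left; about 4 to 6 N at the rod moves it
- bar_hinge (a point): middle of the hold-down bar's hinge axis, at the back of the clamp bed (bed frame: x away from the robot, y left along the axis, z up), 48 mm above the bench. The grip rod moves on a circle of 113 mm radius about it; at joint 0 it is 108 mm in front and 32 mm above
- flipper (a joint): hinge of the turnover jig's flipper, rad: 0 = open, lying level on the robot's side with its pockets up, ready for loading; 3.14 = swung right over onto the nest beyond the shaft. Left anywhere between 0 and 1.2 at the start. Stiff: stays where it is left when empty; 3 to 8 N at the rod moves it. With plates aboard it may stop up to 0.1 short of 3.14
- flipper_handle (a point): grip of the flipper: middle of a straight round steel rod, 12 mm thick, 90 mm long, along y of the jig, held by two side rods 90 mm apart, 38 mm out from the flipper's outer edge; 55 mm above the bench when the flipper lies to either side, with nothing under it; open the fingers no wider than needed so as to pass beside the edge
- flipper_hinge (a point): middle of the flipper's shaft (jig frame: x away from the robot, y left along the shaft, z up), 55 mm above the bench. The grip rod moves on a circle of 138 mm radius about it, level with it at both ends of the swing. Plates leave the pockets by themselves soon after upright
- pocket0 (a point): point on the flipper (moves with it): centre of a plate seated in the left pocket of 3 (80 mm apart). At joint 0: x away from the robot (towards the shaft), y left, z up. A plate lies long way along x on a floor 26 mm wide, 4 mm below this point, between round-topped pins 8 mm tall, with 2 mm play each side and 3 mm each end
- pocket1 (a point): the same for the middle pocket. In every pocket the side pins (6 mm thick) stand 35 mm either way along x from this point, 25 mm to either side; between x = -24 and +29 mm the flipper is cut away beside the plate for fingers, 35 mm deep. When the flipper swings over, a plate drops into the nest bay straight across the shaft
- pocket2 (a point): the same for the right pocket
- nest0 (a point): fixed turnover jig, beyond the shaft: centre of a plate lying in the left nest bay of 3 (80 mm apart). x away from the robot, y left, z up. Rubber-faced floor 26 mm wide, 4 mm below this point, 47 mm above the bench, between round-topped pins 9 mm tall with 2 to 4 mm play
- nest1 (a point): the same for the middle nest bay. In every bay the side pins stand 27 mm before and 25 mm behind this point, 25 mm to either side, with space for fingers between them, 35 mm deep
- nest2 (a point): the same for the right nest bay
- hammer: a bystander: bench hammer lying on the bench; leave alone (origin on its underside)
- tin: a bystander: round flat tin, 84 mm across, 36 mm high; leave alone (origin on its underside)
- toolcup: a bystander: white ceramic cup, 72 mm across, 95 mm high; leave alone (origin on its underside)
Mind the look-alikes: they are no part of the job. What is shaped like the part that bears plate2_c but blue or red is not meant. What is shaped like the part that bears plate1_c but green or turquoise is not meant.

How it is judged:
By the outcome, as a careful person would: the job done as asked, in the order asked, and still so for the second after the job is handed in, with the robot touching nothing.
Of plate0, plate1, plate2 only 2 to 3 are there at a start; the rules pass over those that are not, and their reading is None.
At some moment in a run one of plate0, plate1, plate2 may be knocked a few centimetres aside while the robot is not near it.
Once in a run the grip may slacken for a moment while it holds something.
It also fails if it takes over 208 s, if anything falls off the work surface, if the arm or the gripper's body presses on something with over 40 N, if the wrist force passes 120 N, or if a joint passes its speed limit or range.

## Working session

There is one attempt and no reset: what is moved stays moved. The work goes in short steps, Python scripts to look and compute and a tool call to move; the robot and the scene stay as the last step left them, time stands still between calls to the robot, and variables do not carry over. Pictures are saved under pics/ and viewed, at most 14 in all, crops included, and the job is handed in when it is done.

Besides the shell and the picture viewer there is one more tool, called after ">>>" as a command line: name --pt "numbers of a row" for each row, then --argument value for the rest. move_arm: Moves the arm, as the interface text tells. Its arguments: {"type":"object","properties":{"translation":{"type":"array"},"yaw":{"type":"array"},"jaw":{"type":"array"},"grip_force":{"type":"number"}},"required":["translation","yaw","jaw"]}

```bash
mkdir -p pics; cat > h.py <<'E'
import numpy as np, cv2
from rig import sensors, cams, bot
from scipy.spatial.transform import Rotation as R
def rot(q): 
    return R.from_quat([q[1],q[2],q[3],q[0]]).as_matrix()
def snap(n,save=None):
    s=sensors.get_state(); d=cams.snapshot(n)
    if n=='wrist':
        T=np.eye(4);T[:3,:3]=rot(s['eef_rot']);T[:3,3]=s['tool_pos']
        M=T@np.array(d['mount']); d['P']=M[:3,3]; d['A']=M[:3,:3]
    else:
        d['P']=np.array(d['position']); a=np.array(d['attitude']); d['A']=rot(a) if a.size==4 else a
    if save:
        cv2.imwrite('pics/'+save+'.png',d['image'][:,:,::-1])
        np.savez('pics/'+save+'.npz',P=d['P'],A=d['A'],K=[d['fx'],d['fy'],d['cx'],d['cy']])
    return d
def w(name,u,v,z):
    d=np.load('pics/'+name+'.npz');fx,fy,cx,cy=d['K']
    r=d['A']@np.array([(u-cx)/fx,(v-cy)/fy,1]); t=(z-d['P'][2])/r[2]
    return d['P']+t*r
def px(name,p):
    d=np.load('pics/'+name+'.npz');fx,fy,cx,cy=d['K']
    c=d['A'].T@(np.array(p)-d['P']); return c[0]/c[2]*fx+cx,c[1]/c[2]*fy+cy
def crop(name,out,x0,y0,x1,y1,k):
    im=cv2.imread('pics/'+name+'.png')[y0:y1,x0:x1]
    cv2.imwrite('pics/'+out+'.png',cv2.resize(im,None,fx=k,fy=k,interpolation=cv2.INTER_CUBIC))
E
python3 - <<'E'
from h import *
a=snap('top','top0');b=snap('side','side0')
print(a['P'],a['A'],a['fx'],b['P'],b['A'],b['fx'])
print(sensors.get_state())
E
```

```text
[0.38986663 0.01918738 1.42700384] [[-0.02119768 -0.99078772  0.1337548 ]
 [-0.99967733  0.01913216 -0.01670919]
 [ 0.01399625 -0.13406584 -0.99087358]] 589.3636393075781 [0.3689995  0.87566331 0.81510853] [[-0.97456042 -0.15714396  0.15980542]
 [-0.22322146  0.6165949  -0.75497213]
 [ 0.0201041  -0.77143795 -0.63598688]] 487.1922027507734
{'time_s': 0.1, 'q': array([-1.21510209e+00,  3.59433618e-01,  1.51131366e+00, -7.60910242e-06,
        1.27249401e+00, -1.15101936e-01]), 'dq': array([-0.00014738, -0.00231926, -0.00397501,  0.00180178,  0.00047987,
        0.00071864]), 'joint_efforts': array([-1.60007683e-03, -5.16368115e+01, -2.71405184e+01,  6.74661133e-02,
        2.77505990e-02, -3.80848394e-05]), 'tool_pos': array([ 0.27194202, -0.53417693,  0.24089725]), 'eef_rot': array([-8.17926093e-04,  9.72420980e-01,  2.33231124e-01, -1.02532819e-04]), 'contact_force': array([-0.37019019,  1.03078294, -0.78413048]), 'wrist_torque': array([ 0.02166629, -0.02190876,  0.01077259]), 'grip_force': 0.0, 'grip_width': 0.08763865978565623}
```

View pics/top0.png

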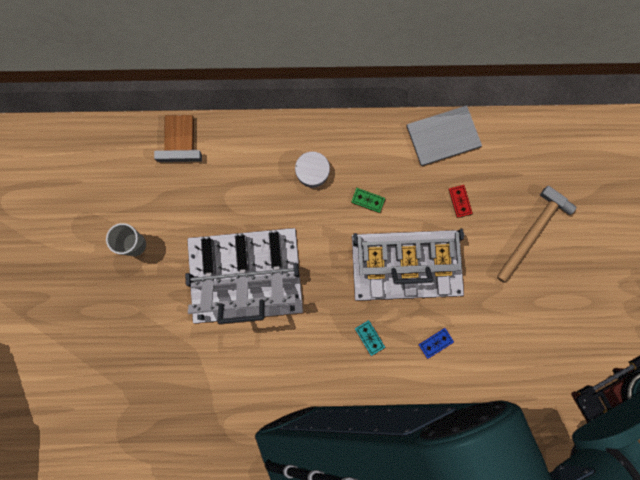

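View pics/side0.png

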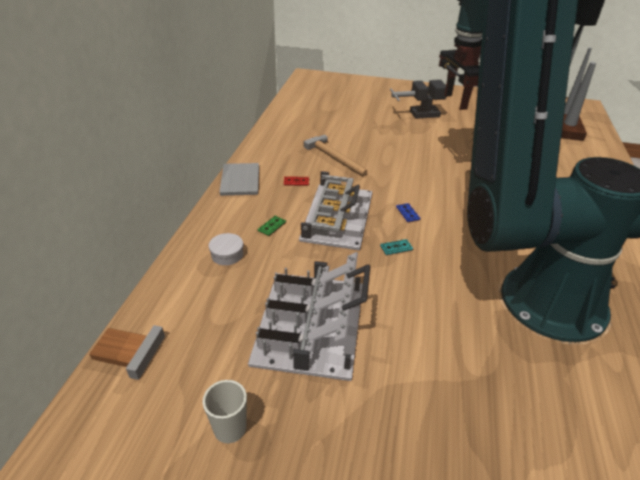

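Three brass plates (top px about (376,261), (409,261), (443,256)) are in the bed. The red, blue, green and turquoise ones are lying loose and aren't part of the job. I'll enlarge both fixtures next.

```bash
python3 - <<'E'
from h import *
crop('top0','c1',345,220,475,310,6)
crop('top0','c2',180,222,310,330,5.5)
E
```

```text
(no output)
```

View pics/c1.png

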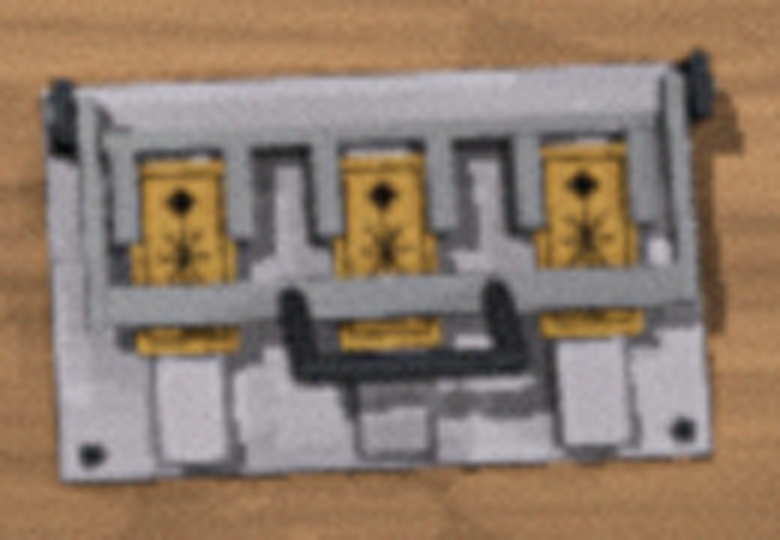

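View pics/c2.png

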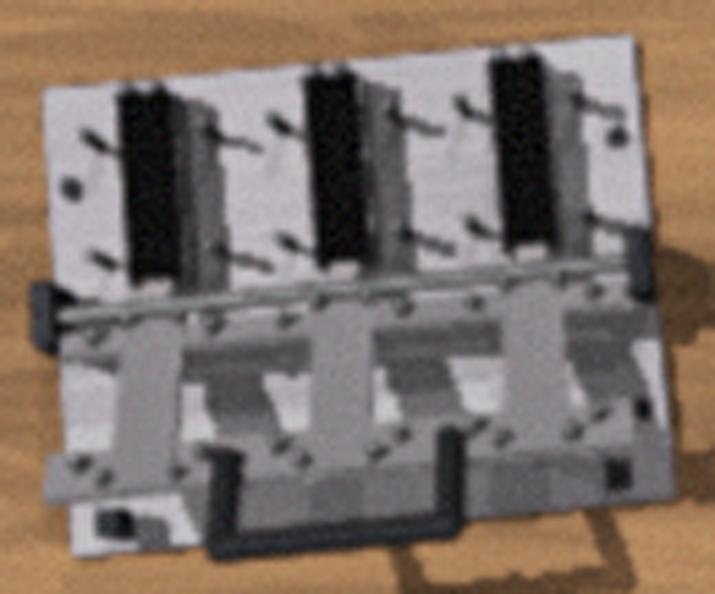

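```bash
python3 - <<'E'
from h import *
c1=lambda u,v:(345+u/6,220+v/6)
c2=lambda u,v:(180+u/5.5,222+v/5.5)
print('rod',w('top0',*c1(305,372),.08),w('top0',*c1(520,362),.08))
for p in [(192,461),(397,457),(598,446)]: print('railfront',w('top0',*c1(*p),.032))
for p in [(187,350),(390,344),(592,331)]: print('platefront',w('top0',*c1(*p),.040))
for p in [(62,480),(712,455),(45,90)]: print('basecorner',w('top0',*c1(*p),.012))
for p in [(148,278),(342,262),(530,243),(143,92),(330,72),(516,57)]: print('nest',w('top0',*c2(*p),.047))
for p in [(60,315),(630,265)]: print('shaft',w('top0',*c2(*p),.055))
for p in [(45,88),(633,37),(75,556),(675,500)]: print('jbase',w('top0',*c2(*p),.0))
for z in np.arange(.055,.2,.02): print(z,w('top0',*c2(335,537),z))
E
```

```text
rod [ 0.49782828 -0.15852985  0.08      ] [ 0.50001009 -0.24110686  0.08      ]
railfront [ 0.46740785 -0.1189259   0.032     ]
railfront [ 0.46733161 -0.20000941  0.032     ]
railfront [ 0.47004999 -0.27979662  0.032     ]
platefront [ 0.51064567 -0.11757917  0.04      ]
platefront [ 0.51141808 -0.1977782   0.04      ]
platefront [ 0.5149707  -0.27788009  0.04      ]
basecorner [ 0.4620006 -0.0686513  0.012    ]
basecorner [ 0.46666316 -0.32975266  0.012     ]
basecorner [ 0.61995129 -0.06609517  0.012     ]
nest [0.5315711  0.27998563 0.047     ]
nest [0.53679715 0.19743806 0.047     ]
nest [0.54337955 0.11719192 0.047     ]
nest [0.61189205 0.2826233  0.047     ]
nest [0.61908087 0.20244292 0.047     ]
nest [0.62411705 0.12244723 0.047     ]
shaft [0.51576055 0.31549602 0.055     ]
shaft [0.53225182 0.07427055 0.055     ]
jbase [0.62207706 0.33500472 0.        ]
jbase [0.64015845 0.07374211 0.        ]
jbase [0.41534582 0.31982906 0.        ]
jbase [0.4341946  0.05820807 0.        ]
0.055 [0.41999803 0.19954598 0.055     ]
0.075 [0.4195588  0.19691686 0.075     ]
0.095 [0.41911957 0.19428773 0.095     ]
0.11499999999999999 [0.41868033 0.1916586  0.115     ]
0.13499999999999998 [0.4182411  0.18902948 0.135     ]
0.15499999999999997 [0.41780187 0.18640035 0.155     ]
0.175 [0.41736264 0.18377122 0.175     ]
0.19499999999999998 [0.41692341 0.1811421  0.195     ]
```

>>> move_arm --pt "0.025 0.037 0.005" --pt "0.05 0.074 0.01" --pt "0.075 0.111 0.015" --pt "0.1 0.148 0.02" --pt "0.12 0.175 0.025" --yaw '[7,14,21,28,35]' --jaw '[0.05,0.05,0.05,0.05,0.05]'

```text
time_s: 0.52
tool_pos: [0.3892, -0.3619, 0.2655]
eef_rot: [-0.001, 0.856, 0.517, -0.0]
contact_force: [1.5, -0.1, -0.3]
grip_width: 0.0583
grip_force: 0.0
```

>>> move_arm --pt "0.022 0.033 0.01" --pt "0.044 0.066 0.02" --pt "0.066 0.1 0.03" --pt "0.09 0.135 0.04" --pt "0.09 0.161 0.04" --yaw '[7,14,21,28,29]' --jaw '[0.05,0.05,0.05,0.05,0.05]'

```text
time_s: 0.93
tool_pos: [0.4829, -0.2012, 0.3076]
eef_rot: [0.002, 0.698, 0.716, 0.001]
contact_force: [1.3, 0.1, -0.1]
grip_width: 0.0499
grip_force: 0.0
```

```bash
python3 - <<'E'
from h import *
s=sensors.get_state();print(s['time_s'],s['tool_pos'],R.from_matrix(rot(s['eef_rot'])).as_euler('ZYX',degrees=True),np.abs(s['dq']).max())
d=snap('wrist','w1');print(d['P'],d['A'],d['fx'])
E
```

```text
0.9333 [ 0.48290079 -0.20116716  0.30758608] [9.14299948e+01 6.33647502e-02 1.79737558e+02] 0.525534469672489
[ 0.47971914 -0.11666318  0.44969189] [[ 0.99969277  0.02156385  0.01222124]
 [ 0.02425303 -0.95273771 -0.30282445]
 [ 0.00511357  0.30302782 -0.95296799]] 354.8278623174258
```

View pics/w1.png

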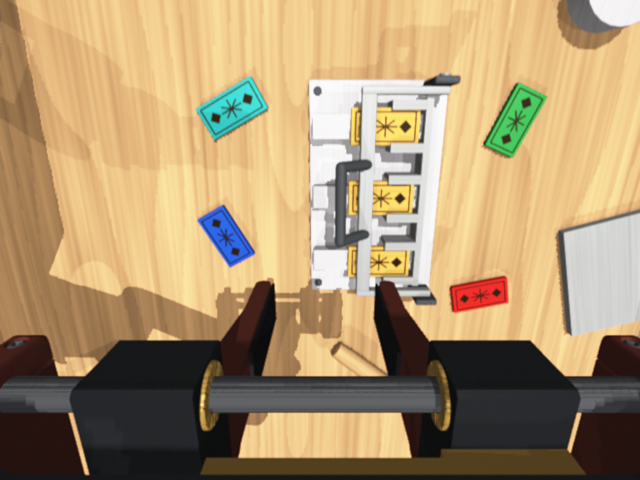

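The wrist view shows the rod along column ~341 (rows 165-240). The three brass plates are under the bar, and the coloured look-alikes lie apart on the bench.

```bash
python3 - <<'E'
from h import *
s=sensors.get_state();print(s['tool_pos'],np.abs(s['dq']).max())
d=snap('wrist','w2')
s=sensors.get_state();print(s['tool_pos'])
for n in('w1','w2'):
  print(w(n,342,166,.08),w(n,342,240,.08))
  for p in [(312,126),(312,198),(313,266)]: print('rail',w(n,*p,.032))
im=cv2.imread('pics/w2.png')[60:310,290:470]
cv2.imwrite('pics/w2c.png',cv2.resize(im,None,fx=2.4*1,fy=2.4,interpolation=cv2.INTER_CUBIC)[:600])
E
```

```text
[ 0.48046949 -0.19656722  0.30662379] 0.07041072782406507
[ 0.47943809 -0.19903309  0.30602582]
[ 0.50045942 -0.15366039  0.08      ] [ 0.503579   -0.23318372  0.08      ]
rail [ 0.46782035 -0.11521444  0.032     ]
rail [ 0.46892811 -0.19673931  0.032     ]
rail [ 0.47137208 -0.28359143  0.032     ]
[ 0.49734523 -0.14798585  0.08      ] [ 0.50031288 -0.22722571  0.08      ]
rail [ 0.46467405 -0.10935446  0.032     ]
rail [ 0.46566533 -0.19070763  0.032     ]
rail [ 0.46797943 -0.27721815  0.032     ]
```

View pics/w2c.png

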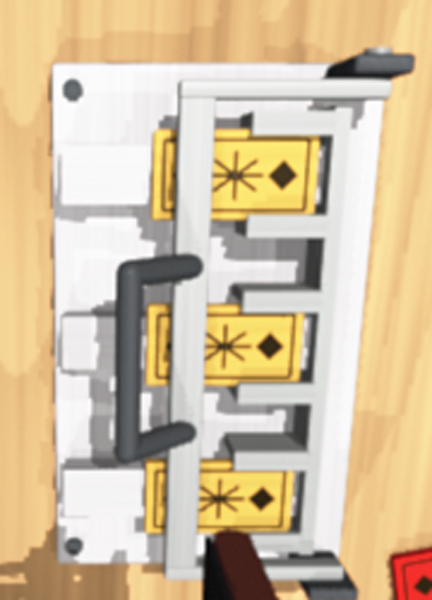

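```bash
python3 - <<'E'
from h import *
f=lambda u,v:(290+u/2.4,60+v/2.4)
n='w2'
print('rod',w(n,*f(127,270),.08),w(n,*f(127,455),.08))
for p in [(56,175),(61,343),(63,494)]: print('rail',w(n,*f(*p),.032))
for p in [(152,174),(148,345),(147,496)]: print('front',w(n,*f(*p),.040))
for p in [(319,175),(304,347),(292,499)]: print('rear',w(n,*f(*p),.040))
for p in [(53,66),(60,562)]: print('corner',w(n,*f(*p),.012))
E
```

```text
rod [ 0.49853389 -0.15453397  0.08      ] [ 0.50173303 -0.23822815  0.08      ]
rail [ 0.46626378 -0.11672593  0.032     ]
rail [ 0.46980957 -0.19653698  0.032     ]
rail [ 0.47206987 -0.27690348  0.032     ]
front [ 0.51059775 -0.1152081   0.04      ]
front [ 0.51239459 -0.19497297  0.04      ]
front [ 0.5154784  -0.27391162  0.04      ]
rear [ 0.58743689 -0.11390509  0.04      ]
rear [ 0.58859517 -0.1942663   0.04      ]
rear [ 0.59039206 -0.27393364  0.04      ]
corner [ 0.46362842 -0.06751872  0.012     ]
corner [ 0.4707472  -0.32595525  0.012     ]
```

>>> move_arm --pt "0.017 0 -0.04" --pt "0.017 0 -0.08" --pt "0.017 0 -0.12" --pt "0.017 0 -0.16" --pt "0.017 0 -0.19" --yaw '[0,0,0,0,0]' --jaw '[0.035,0.035,0.035,0.035,0.035]'

```text
time_s: 1.45
tool_pos: [0.4941, -0.203, 0.1127]
eef_rot: [-0.002, 0.701, 0.713, -0.001]
contact_force: [0.1, 0.6, -0.2]
grip_width: 0.0349
grip_force: 0.0
```

>>> move_arm --pt "0 0 -0.02" --pt "0 0 -0.034" --pt "0 0 -0.034" --pt "0 0 -0.034" --pt "0 0 -0.034" --yaw '[0,0,0,0,0]' --jaw '[0.035,0.035,0.035,0.008,0.008]' --grip_force 25

```text
time_s: 1.87
tool_pos: [0.4964, -0.2038, 0.0825]
eef_rot: [0.0, 0.701, 0.713, -0.0]
contact_force: [-0.3, 0.1, 0.3]
grip_width: 0.0249
grip_force: 0.0
```

>>> move_arm --pt "0 0 0" --pt "0 0 0" --pt "0 0 0" --pt "0 0 0" --yaw '[0,0,0,0]' --jaw '[0.008,0.008,0.008,0.008]'

```text
time_s: 2.2
tool_pos: [0.5009, -0.2042, 0.0836]
eef_rot: [0.004, 0.701, 0.713, 0.002]
contact_force: [10.2, 2.5, -8.3]
grip_width: 0.0113
grip_force: 25.0
```

```bash
python3 - <<'E'
from h import *
s=sensors.get_state();print(s['tool_pos'],s['grip_width'],s['contact_force'])
p0=.2880
J=np.linspace(0,1.84,16)
P=np.array([(.1126*(-np.cos(p0+j)+np.cos(p0)),.1126*(np.sin(p0+j)-np.sin(p0))) for j in J])
for k in range(3): print(J[5*k+5],np.round((P[5*k+1:5*k+6]-P[5*k])*1000))
E
```

```text
[ 0.50085484 -0.2041564   0.08362679] 0.011259751925935674 [10.21712424  2.50549638 -8.31710206]
0.6133333333333334 [[ 5. 13.]
 [11. 25.]
 [19. 37.]
 [28. 47.]
 [38. 56.]]
1.2266666666666668 [[11.  8.]
 [24. 14.]
 [36. 19.]
 [50. 23.]
 [64. 24.]]
1.84 [[ 14.  -0.]
 [ 27.  -2.]
 [ 41.  -5.]
 [ 54. -10.]
 [ 66. -17.]]
```

>>> move_arm --pt "0.005 0 0.013" --pt "0.011 0 0.025" --pt "0.019 0 0.037" --pt "0.028 0.001 0.047" --pt "0.038 0.001 0.056" --yaw '[0,0,0,0,0]' --jaw '[0.008,0.008,0.008,0.008,0.008]'

```text
time_s: 2.62
tool_pos: [0.5347, -0.2032, 0.1391]
eef_rot: [0.001, 0.701, 0.713, -0.001]
contact_force: [0.6, -5.1, -11.2]
grip_width: 0.0111
grip_force: 25.0
```

>>> move_arm --pt "0.011 0 0.008" --pt "0.024 0 0.014" --pt "0.036 0.001 0.019" --pt "0.05 0.001 0.023" --pt "0.064 0.002 0.024" --yaw '[0,0,0,0,0]' --jaw '[0.008,0.008,0.008,0.008,0.008]'

```text
time_s: 3.03
tool_pos: [0.597, -0.2014, 0.1652]
eef_rot: [0.001, 0.701, 0.713, -0.002]
contact_force: [-6.5, -5.1, 9.3]
grip_width: 0.0116
grip_force: 25.0
```

>>> move_arm --pt "0.014 0 0" --pt "0.027 0 -0.002" --pt "0.041 0.001 -0.005" --pt "0.054 0.001 -0.01" --pt "0.066 0.002 -0.017" --yaw '[0,0,0,0,0]' --jaw '[0.008,0.008,0.008,0.008,0.008]'

```text
time_s: 3.45
tool_pos: [0.6651, -0.1997, 0.1475]
eef_rot: [0.002, 0.701, 0.713, -0.0]
contact_force: [-3.3, -6.1, 3.8]
grip_width: 0.0111
grip_force: 25.0
```

>>> move_arm --pt "0 0 0" --pt "0 0 0" --yaw '[0,0]' --jaw '[0.008,0.008]'

```text
time_s: 3.62
tool_pos: [0.6668, -0.1996, 0.1463]
eef_rot: [0.003, 0.701, 0.713, 0.001]
contact_force: [3.3, -4.3, -0.7]
grip_width: 0.0116
grip_force: 25.0
```

>>> move_arm --pt "0 0 0" --pt "0 0 0" --pt "0 0 0.03" --pt "0 0 0.07" --pt "0 0 0.11" --yaw '[0,0,0,0,0]' --jaw '[0.04,0.04,0.04,0.04,0.04]'

```text
time_s: 4.03
tool_pos: [0.6624, -0.1971, 0.255]
eef_rot: [-0.002, 0.701, 0.713, -0.001]
contact_force: [0.2, -0.2, 0.1]
grip_width: 0.0389
grip_force: 0.0
```

>>> move_arm --pt "-0.02 0.033 0.012" --pt "-0.04 0.066 0.024" --pt "-0.06 0.099 0.036" --pt "-0.08 0.132 0.048" --pt "-0.1 0.165 0.05" --yaw '[2.5,2.5,2.5,2.5,2.5]' --jaw '[0.04,0.04,0.04,0.04,0.04]'

```text
time_s: 4.45
tool_pos: [0.5632, -0.0315, 0.3073]
eef_rot: [0.001, 0.685, 0.728, 0.001]
contact_force: [-0.2, -0.0, 0.9]
grip_width: 0.0399
grip_force: 0.0
```

>>> move_arm --pt "-0.022 0.033 0" --pt "-0.044 0.066 0" --pt "-0.066 0.099 0" --pt "-0.088 0.132 0" --pt "-0.11 0.165 0" --yaw '[0,0,0,0,0]' --jaw '[0.04,0.04,0.04,0.04,0.04]'

```text
time_s: 4.87
tool_pos: [0.4518, 0.1334, 0.3052]
eef_rot: [-0.0, 0.685, 0.728, 0.0]
contact_force: [-0.2, 1.0, 0.3]
grip_width: 0.04
grip_force: 0.0
```

>>> move_arm --pt "-0.02 0.028 0" --pt "-0.04 0.056 0" --pt "-0.04 0.056 0" --pt "-0.04 0.056 0" --pt "-0.04 0.056 0" --yaw '[0,0,0,0,0]' --jaw '[0.04,0.04,0.04,0.04,0.04]'

```text
time_s: 5.28
tool_pos: [0.4139, 0.1878, 0.3052]
eef_rot: [0.0, 0.685, 0.729, 0.0]
contact_force: [-0.7, -0.0, 0.4]
grip_width: 0.0399
grip_force: 0.0
```

```bash
python3 - <<'E'
from h import *
s=sensors.get_state();print(s['time_s'],s['tool_pos'],R.from_matrix(rot(s['eef_rot'])).as_euler('ZYX',degrees=True),np.abs(s['dq']).max())
d=snap('wrist','w3');snap('side','s1')
a=cv2.imread('pics/w3.png')[:330];b=cv2.imread('pics/s1.png')[150:400,200:420]
b=cv2.resize(b,None,fx=1.2,fy=1.2,interpolation=cv2.INTER_CUBIC)
o=np.zeros((600,800,3),np.uint8);o[:330,:640]=a;o[330:330+270,:264]=b[:270]
c=cv2.imread('pics/w3.png')[20:280,200:480];o[330:600,300:600]=cv2.resize(c,(300,270))
cv2.imwrite('pics/m1.png',o)
E
```

```text
5.2833 [0.41393475 0.18781308 0.30516287] [9.35313623e+01 1.60283162e-02 1.79972674e+02] 0.02727922324941543
```

View pics/m1.png

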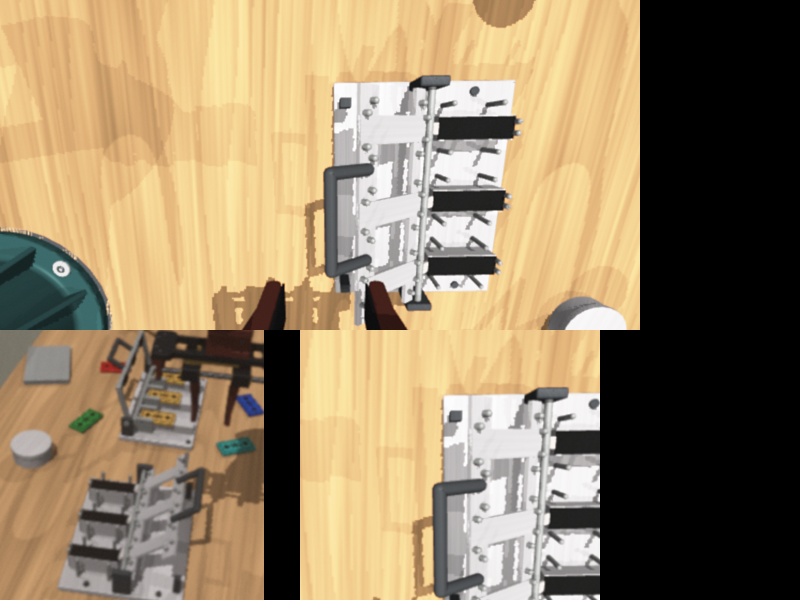

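```bash
python3 - <<'E'
from h import *
from scipy.optimize import least_squares
def tri(obs):
    return least_squares(lambda p: np.concatenate([(np.array(px(n,p))-o)*(.4 if n[0]=='w' else 1) for n,o in obs]),[.5,.1,.1])
c2=lambda u,v:(180+u/5.5,222+v/5.5)
for a,b in [((225,548),(330,173)),((455,530),(330,271))]:
    r=tri([('top0',c2(*a)),('w3',b)]);print(r.x,r.fun)
print('shaft',w('w3',431,88,.055),w('w3',421,300,.055))
for a in [(478,127),(469,200),(461,265)]: print('nest',w('w3',*a,.047))
for z in (.1,.12,.14,.16): print(z,w('w3',330,221,z),px('top0',w('w3',330,221,z)))
E
```

```text
[0.4154356  0.23393811 0.12563316] [-0.00587406 -0.19429737 -0.20023835 -0.01111458]
[0.42085944 0.14197314 0.13209518] [-0.01916451 -0.36439177 -0.40282129 -0.01447621]
shaft [0.51487336 0.31753321 0.055     ] [0.5389734  0.07867569 0.055     ]
nest [0.5733617  0.28311619 0.047     ]
nest [0.57830559 0.20380795 0.047     ]
nest [0.58327931 0.12428785 0.047     ]
0.1 [0.41963476 0.18306596 0.1       ] (np.float64(245.64952796632974), np.float64(319.2550716783297))
0.12 [0.41898102 0.18819135 0.12      ] (np.float64(242.18924255178914), np.float64(319.42162005341635))
0.14 [0.41832729 0.19331674 0.14      ] (np.float64(238.62054867290067), np.float64(319.5933862794661))
0.16 [0.41767356 0.19844213 0.16      ] (np.float64(234.93827070648643), np.float64(319.7706194664588))
```

>>> move_arm --pt "0.004 0.002 -0.04" --pt "0.004 0.002 -0.08" --pt "0.004 0.002 -0.12" --pt "0.004 0.002 -0.15" --pt "0.004 0.002 -0.168" --yaw '[0.5,0.5,0.5,0.5,0.5]' --jaw '[0.03,0.03,0.03,0.03,0.03]'

```text
time_s: 5.8
tool_pos: [0.4168, 0.1882, 0.1337]
eef_rot: [-0.001, 0.683, 0.73, -0.002]
contact_force: [-0.6, -0.4, 0.3]
grip_width: 0.0301
grip_force: 0.0
```

>>> move_arm --pt "0 0 0" --pt "0 0 0" --pt "0 0 0" --pt "0 0 0" --pt "0 0 0" --yaw '[0,0,0,0,0]' --jaw '[0.03,0.008,0.008,0.008,0.008]'

```text
time_s: 6.22
tool_pos: [0.419, 0.19, 0.1383]
eef_rot: [0.001, 0.682, 0.731, 0.001]
contact_force: [0.2, -0.5, 2.3]
grip_width: 0.0111
grip_force: 25.0
```

Gripped at width 11 mm. Now I'll swing the flipper down to level.

>>> move_arm --pt "-0.008 0 -0.013" --pt "-0.014 -0.001 -0.027" --pt "-0.019 -0.001 -0.041" --pt "-0.023 -0.001 -0.055" --pt "-0.025 -0.002 -0.068" --yaw '[0,0,0,0,0]' --jaw '[0.008,0.008,0.008,0.008,0.008]'

```text
time_s: 6.63
tool_pos: [0.3895, 0.1876, 0.0688]
eef_rot: [-0.002, 0.682, 0.731, -0.002]
contact_force: [-8.0, 4.9, 3.8]
grip_width: 0.0112
grip_force: 25.0
```

>>> move_arm --pt "-0.001 0 -0.006" --pt "-0.001 0 -0.011" --pt "-0.001 0 -0.014" --pt "-0.001 0 -0.017" --pt "-0.001 0 -0.017" --yaw '[0,0,0,0,0]' --jaw '[0.008,0.008,0.008,0.008,0.008]'

```text
time_s: 7.05
tool_pos: [0.3881, 0.1873, 0.0515]
eef_rot: [-0.002, 0.682, 0.731, -0.003]
contact_force: [-13.4, 3.6, 0.8]
grip_width: 0.0118
grip_force: 6.5
```

>>> move_arm --pt "0.003 0 0" --pt "0.003 0 0" --pt "0.003 0 -0.003" --pt "0.003 0 -0.005" --pt "0.003 0 -0.005" --yaw '[0,0,0,0,0]' --jaw '[0.008,0.008,0.008,0.008,0.008]'

```text
time_s: 7.47
tool_pos: [0.3879, 0.1873, 0.0463]
eef_rot: [-0.004, 0.682, 0.731, -0.005]
contact_force: [-14.2, 4.7, 0.8]
grip_width: 0.0115
grip_force: 25.0
```

>>> move_arm --pt "0 0 -0.003" --pt "0 0 -0.005" --pt "0 0 -0.005" --yaw '[0,0,0]' --jaw '[0.008,0.008,0.008]'

```text
time_s: 7.72
tool_pos: [0.3879, 0.1868, 0.0426]
eef_rot: [-0.003, 0.682, 0.731, -0.005]
contact_force: [-18.5, 0.9, 22.9]
grip_width: 0.0111
grip_force: 25.0
```

>>> move_arm --pt "0 0 0.005" --pt "0 0 0.005" --pt "0 0 0.045" --pt "0 0 0.085" --pt "0.03 0 0.125" --yaw '[0,0,0,0,0]' --jaw '[0.03,0.03,0.03,0.03,0.03]'

```text
time_s: 8.13
tool_pos: [0.4161, 0.1877, 0.1621]
eef_rot: [-0.001, 0.682, 0.732, -0.002]
contact_force: [0.7, 1.2, -0.3]
grip_width: 0.0302
grip_force: 0.0
```

>>> move_arm --pt "0.02 0 0.04" --pt "0.03 -0.02 0.08" --pt "0.03 -0.03 0.12" --pt "0.03 -0.03 0.14" --pt "0.03 -0.03 0.14" --yaw '[0,0,0,0,0]' --jaw '[0.03,0.03,0.03,0.03,0.03]'

```text
time_s: 8.55
tool_pos: [0.4547, 0.1582, 0.3077]
eef_rot: [0.004, 0.683, 0.731, 0.006]
contact_force: [0.6, -0.2, 1.1]
grip_width: 0.03
grip_force: 0.0
```

>>> move_arm --pt "0 0 0" --pt "0 0 0" --yaw '[0,0]' --jaw '[0.03,0.03]'

```text
time_s: 8.72
tool_pos: [0.4499, 0.158, 0.3002]
eef_rot: [0.0, 0.682, 0.731, 0.0]
contact_force: [-0.5, -0.3, -0.6]
grip_width: 0.03
grip_force: 0.0
```

```bash
python3 - <<'E'
from h import *
s=sensors.get_state();print(s['time_s'],s['tool_pos'],R.from_matrix(rot(s['eef_rot'])).as_euler('ZYX',degrees=True),np.abs(s['dq']).max())
d=snap('wrist','w4');snap('side','s2')
a=cv2.imread('pics/w4.png')[30:310,230:500]
cv2.imwrite('pics/m2.png',cv2.resize(a,None,fx=2.1,fy=2.1,interpolation=cv2.INTER_CUBIC))
E
```

```text
8.7167 [0.44988361 0.15804664 0.30017845] [ 9.39745170e+01 -9.53223891e-03  1.79956234e+02] 0.02770860319183393
```

View pics/m2.png

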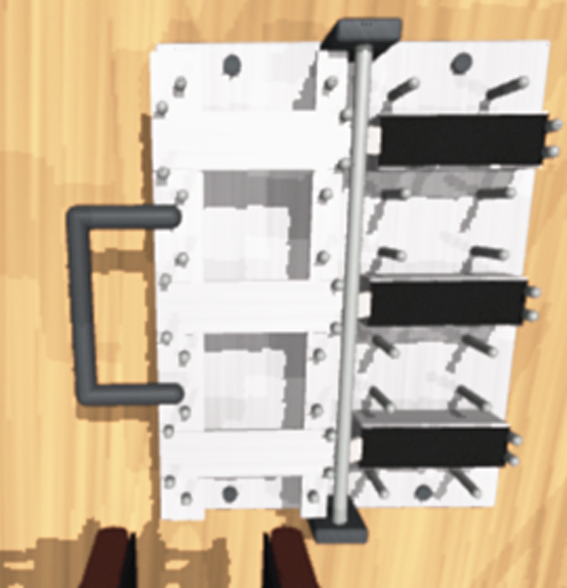

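```bash
python3 - <<'E'
from h import *
f=lambda u,v:(230+u/2.1,30+v/2.1)
S=[[(180,84),(182,196),(330,83),(325,195)],[(182,258),(184,356),(322,257),(319,355)],[(184,410),(187,498),(316,411),(313,496)]]
for z in (.05,.056,.062):
  C=[]
  for s in S:
    Q=np.array([w('w4',*f(*p),z) for p in s]);C.append(Q.mean(0))
    print(z,Q.mean(0)[:2].round(4),'len',np.linalg.norm((Q[2]+Q[3]-Q[0]-Q[1])/2).round(4),'wid',np.linalg.norm((Q[0]+Q[2]-Q[1]-Q[3])/2).round(4),'yaw',np.degrees(np.arctan2(*((Q[2]+Q[3]-Q[0]-Q[1])[1::-1]))).round(2))
  print('pitch',np.linalg.norm(C[0]-C[1]),np.linalg.norm(C[1]-C[2]),np.degrees(np.arctan2((C[2]-C[0])[0],-(C[2]-C[0])[1])))
print('rod',w('w4',*f(80,215),.055),w('w4',*f(86,395),.055))
print('shaft',w('w4',*f(364,45),.055),w('w4',*f(340,525),.055))
for p in [(455,140),(448,302),(435,447)]: print('nest',w('w4',*f(*p),.047))
s=sensors.get_state();print(s['tool_pos'])
E
```

```text
0.05 [0.4692 0.2746] len 0.0717 wid 0.051 yaw 4.3
0.05 [0.4753 0.1937] len 0.0718 wid 0.0508 yaw 4.34
0.05 [0.4817 0.1129] len 0.0716 wid 0.0507 yaw 4.17
pitch 0.08104497940080721 0.08105785855752447 4.398829646636283
0.056 [0.4688 0.2741] len 0.0706 wid 0.0502 yaw 4.3
0.056 [0.4748 0.1945] len 0.0707 wid 0.05 yaw 4.34
0.056 [0.4811 0.1149] len 0.0705 wid 0.0499 yaw 4.17
pitch 0.07980573436032454 0.07981841658403982 4.398829646636292
0.062 [0.4684 0.2736] len 0.0695 wid 0.0494 yaw 4.3
0.062 [0.4743 0.1952] len 0.0696 wid 0.0492 yaw 4.34
0.062 [0.4805 0.1169] len 0.0694 wid 0.0491 yaw 4.17
pitch 0.0785664893198419 0.07857897461055519 4.398829646636281
rod [0.38559059 0.23395951 0.055     ] [0.39070006 0.14204358 0.055     ]
shaft [0.51623264 0.31902971 0.055     ] [0.53570627 0.07619796 0.055     ]
nest [0.56825097 0.28192323 0.047     ]
nest [0.57821996 0.20326887 0.047     ]
nest [0.58455853 0.12340652 0.047     ]
[0.4490318  0.15799044 0.29888937]
```

Flipper is open and level: side pins give pocket centres at (0.469,0.274), (0.475,0.1945) and (0.481,0.115), yaw 4.3°. Next is plate 0.

>>> move_arm --pt "0.007 -0.021 0" --pt "0.014 -0.042 0" --pt "0.021 -0.063 0" --pt "0.028 -0.084 0" --pt "0.035 -0.105 0" --yaw '[-7,-14,-21,-28,-35]' --jaw '[0.056,0.056,0.056,0.056,0.056]'

```text
time_s: 9.23
tool_pos: [0.4843, 0.0524, 0.2986]
eef_rot: [-0.001, 0.872, 0.49, -0.001]
contact_force: [-0.1, 0.8, -0.9]
grip_width: 0.0555
grip_force: 0.0
```

>>> move_arm --pt "0.007 -0.021 0" --pt "0.014 -0.042 0" --pt "0.021 -0.063 -0.02" --pt "0.028 -0.084 -0.05" --pt "0.035 -0.105 -0.08" --yaw '[-7,-14,-21,-28,-35]' --jaw '[0.056,0.056,0.056,0.056,0.056]'

```text
time_s: 9.65
tool_pos: [0.5202, -0.0528, 0.2186]
eef_rot: [-0.0, 0.979, 0.205, 0.0]
contact_force: [0.0, -0.2, -0.4]
grip_width: 0.0557
grip_force: 0.0
```

>>> move_arm --pt "0.007 -0.022 -0.03" --pt "0.014 -0.043 -0.06" --pt "0.02 -0.064 -0.08" --pt "0.02 -0.064 -0.1" --pt "0.02 -0.064 -0.1" --yaw '[-7,-14,-21,-22.5,-22.5]' --jaw '[0.056,0.056,0.056,0.056,0.056]'

```text
time_s: 10.07
tool_pos: [0.5365, -0.1157, 0.115]
eef_rot: [-0.002, 1.0, 0.012, -0.005]
contact_force: [0.3, 0.7, -0.6]
grip_width: 0.0559
grip_force: 0.0
```

```bash
python3 - <<'E'
from h import *
s=sensors.get_state();print(s['time_s'],s['tool_pos'],R.from_matrix(rot(s['eef_rot'])).as_euler('ZYX',degrees=True),np.abs(s['dq']).max())
d=snap('wrist','w5');snap('side','s3')
s=sensors.get_state();print(s['tool_pos'])
a=cv2.imread('pics/w5.png');b=cv2.imread('pics/s3.png')[150:350,230:430]
o=np.zeros((600,640,3),np.uint8);o[:400,:533]=cv2.resize(a,(533,400));o[400:,:200]=b
cv2.imwrite('pics/m3.png',o)
E
```

```text
10.0667 [ 0.53654006 -0.11566525  0.11495718] [   1.33657605    0.51670562 -179.80044184] 0.08481057608218603
[ 0.53843703 -0.11516117  0.11870666]
```

View pics/m3.png

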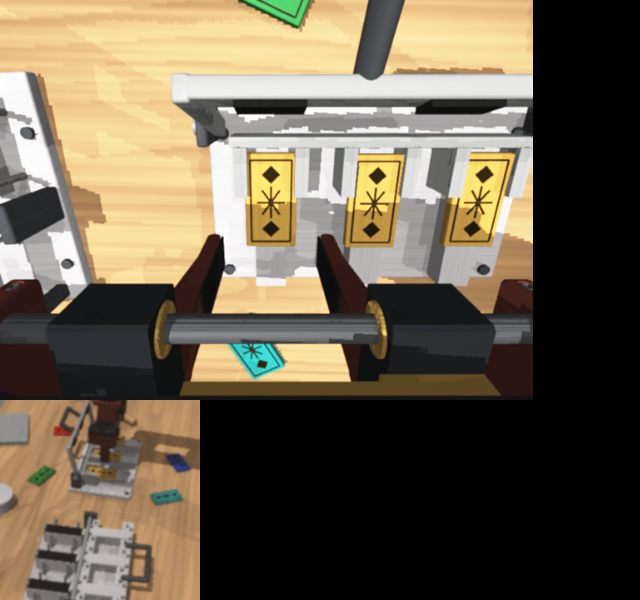

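The wrist view shows all three plates still home and the fingers straddling plate 0. I'll go down and grip.

>>> move_arm --pt "0.001 0 -0.03" --pt "0.001 0 -0.06" --pt "0.001 0 -0.08" --pt "0.001 0 -0.08" --pt "0.001 0 -0.08" --yaw '[0,0,0,0,0]' --jaw '[0.056,0.056,0.056,0.056,0.036]' --grip_force 40

```text
time_s: 10.58
tool_pos: [0.5408, -0.1152, 0.0407]
eef_rot: [-0.0, 1.0, 0.014, -0.0]
contact_force: [-0.3, 0.2, -0.1]
grip_width: 0.0521
grip_force: 0.0
```

>>> move_arm --pt "0 0 0" --pt "0 0 0" --pt "0 0 0" --pt "0 0 0" --pt "0 0 0" --yaw '[0,0,0,0,0]' --jaw '[0.036,0.036,0.036,0.036,0.036]'

```text
time_s: 11.0
tool_pos: [0.5425, -0.1162, 0.0422]
eef_rot: [0.0, 1.0, 0.013, 0.002]
contact_force: [0.2, 2.3, 7.4]
grip_width: 0.0394
grip_force: 40.0
```

>>> move_arm --pt "-0.01 0 0.0" --pt "-0.022 0 0.0" --pt "-0.035 -0.001 0.0" --pt "-0.046 -0.001 0.0" --pt "-0.046 -0.001 0.0" --yaw '[0,0,0,0,0]' --jaw '[0.036,0.036,0.036,0.036,0.036]'

```text
time_s: 11.42
tool_pos: [0.4956, -0.118, 0.0422]
eef_rot: [0.001, 1.0, 0.013, 0.002]
contact_force: [0.2, -1.2, 11.4]
grip_width: 0.0396
grip_force: 40.0
```

```bash
python3 - <<'E'
from h import *
for u,m in((271,.0),(376,0),(480,0)):
  print(w('w5',u*1.2,244*1.2,.04),w('w5',u*1.2,154*1.2,.04))
s=sensors.get_state();print(s['tool_pos'],s['grip_width'],s['contact_force'])
d=snap('wrist','w6')
cv2.imwrite('pics/m4.png',cv2.resize(d['image'][130:400,200:440,::-1],None,fx=2,fy=2))
E
```

```text
[ 0.51314565 -0.11539709  0.04      ] [ 0.58597092 -0.11370655  0.04      ]
[ 0.51522303 -0.20017011  0.04      ] [ 0.58775317 -0.1904784   0.04      ]
[ 0.51727449 -0.28388523  0.04      ] [ 0.58951367 -0.2663136   0.04      ]
[ 0.49563852 -0.11799649  0.04215836] 0.03957368014427726 [ 0.17337475 -1.21321062 11.44817744]
```

View pics/m4.png

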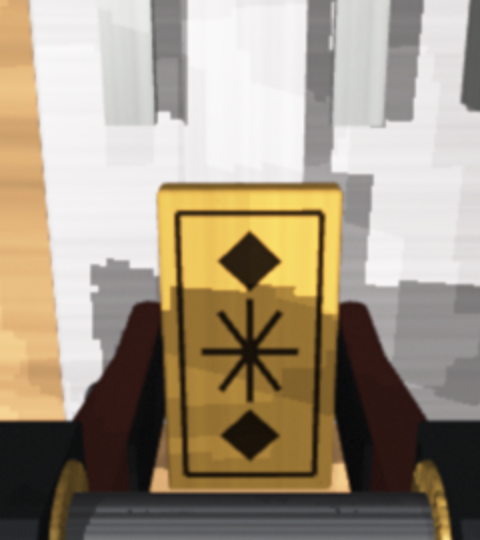

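```bash
python3 - <<'E'
from h import *
s=sensors.get_state()
for z in (.04,.042):
  print(w('w6',325,130+352/2,z)-s['tool_pos'], w('w6',325,130+186/2,z)-s['tool_pos'])
E
```

```text
[ 0.00618815  0.00093208 -0.00215569] [ 0.04499254  0.00191329 -0.00215569]
[ 0.00724109  0.00096489 -0.00015569] [ 0.04550924  0.00193255 -0.00015569]
```

>>> move_arm --pt "0 0 0.02" --pt "0 0 0.05" --pt "-0.003 0.03 0.07" --pt "-0.006 0.065 0.07" --pt "-0.009 0.1 0.07" --yaw '[0,0,0,1,2]' --jaw '[0.036,0.036,0.036,0.036,0.036]'

```text
time_s: 11.88
tool_pos: [0.4865, -0.0169, 0.1121]
eef_rot: [0.0, 1.0, 0.03, 0.002]
contact_force: [0.7, -0.1, -2.1]
grip_width: 0.0394
grip_force: 40.0
```

>>> move_arm --pt "-0.003 0.035 0" --pt "-0.006 0.07 0" --pt "-0.009 0.105 0" --pt "-0.012 0.14 0" --pt "-0.015 0.175 0" --yaw '[0.8,0.8,0.8,0.8,0.8]' --jaw '[0.036,0.036,0.036,0.036,0.036]'

```text
time_s: 12.3
tool_pos: [0.4698, 0.1593, 0.1105]
eef_rot: [0.0, 0.999, 0.037, -0.0]
contact_force: [0.8, -0.4, -1.9]
grip_width: 0.0398
grip_force: 40.0
```

>>> move_arm --pt "-0.003 0.035 0" --pt "-0.006 0.07 0" --pt "-0.009 0.1 0" --pt "-0.009 0.115 0" --pt "-0.009 0.115 0" --yaw '[0,0,0,0,0]' --jaw '[0.036,0.036,0.036,0.036,0.036]'

```text
time_s: 12.72
tool_pos: [0.4615, 0.2757, 0.1106]
eef_rot: [-0.001, 0.999, 0.039, 0.001]
contact_force: [0.5, 1.0, -2.1]
grip_width: 0.0393
grip_force: 40.0
```

>>> move_arm --pt "0 0 0" --pt "0 0 0" --yaw '[0,0]' --jaw '[0.036,0.036]'

```text
time_s: 12.88
tool_pos: [0.4614, 0.2719, 0.1102]
eef_rot: [0.0, 0.999, 0.037, -0.0]
contact_force: [0.6, -0.3, -2.2]
grip_width: 0.0394
grip_force: 40.0
```

```bash
cat > st.py <<'E'
from h import *
s=sensors.get_state();print(s['time_s'],s['tool_pos'].round(4),R.from_matrix(rot(s['eef_rot'])).as_euler('ZYX',degrees=True).round(2),np.abs(s['dq']).max().round(3),s['grip_width'].round(4),s['grip_force'],s['contact_force'].round(1))
E
python3 st.py; python3 - <<'E'
from h import *
s=sensors.get_state()['tool_pos'];d=snap('wrist','w7');
print(sensors.get_state()['tool_pos']-s)
E
```

```text
[ 1.85003843e-04 -2.42801455e-04 -3.36771568e-06]Traceback (most recent call last):
  File "st.py", line 2, in <module>
    s=sensors.get_state();print(s['time_s'],s['tool_pos'].round(4),R.from_matrix(rot(s['eef_rot'])).as_euler('ZYX',degrees=True).round(2),np.abs(s['dq']).max().round(3),s['grip_width'].round(4),s['grip_force'],s['contact_force'].round(1))
                                                                                                                                                                         ^^^^^^^^^^^^^^^^^^^^^
AttributeError: 'float' object has no attribute 'round'
```

>>> move_arm --pt "0.0015 0 -0.02" --pt "0.0015 0 -0.035" --pt "0.0015 0 -0.042" --pt "0.0015 0 -0.047" --pt "0.0015 0 -0.05" --yaw '[0,0,0,0,0]' --jaw '[0.036,0.036,0.036,0.036,0.036]'

```text
time_s: 13.35
tool_pos: [0.4631, 0.2715, 0.0625]
eef_rot: [0.001, 0.999, 0.037, -0.001]
contact_force: [-11.6, -9.3, 51.4]
grip_width: 0.0397
grip_force: 40.0
```

>>> move_arm --pt "0 0 -0.001" --pt "0 0 -0.002" --pt "0 0 -0.002" --pt "0 0 -0.002" --yaw '[0,0,0,0]' --jaw '[0.036,0.036,0.036,0.036]'

```text
time_s: 13.68
tool_pos: [0.4632, 0.2715, 0.0625]
eef_rot: [0.001, 0.999, 0.037, 0.0]
contact_force: [-10.3, -7.9, 43.2]
grip_width: 0.0396
grip_force: 40.0
```

>>> move_arm --pt "0 0 0.003" --pt "0 0 0.005" --pt "0 0 0.005" --yaw '[0,0,0]' --jaw '[0.036,0.036,0.036]'

```text
time_s: 13.93
tool_pos: [0.4643, 0.2728, 0.064]
eef_rot: [-0.0, 0.999, 0.037, 0.001]
contact_force: [0.2, -0.3, -1.4]
grip_width: 0.0393
grip_force: 40.0
```

```bash
sed -i "s/s\['grip_width'\].round(4)/s['grip_width']/" st.py; python3 st.py; python3 - <<'E'
from h import *
d=snap('wrist','w8');t=snap('top','t8');s=snap('side','s8')
o=np.zeros((600,800,3),np.uint8)
o[:600,:440]=cv2.resize(d['image'][130:400,220:418,::-1],(440,600),interpolation=cv2.INTER_CUBIC)
o[:300,440:]=cv2.resize(t['image'][215:335,170:314,::-1],(360,300),interpolation=cv2.INTER_CUBIC)
o[300:,440:]=cv2.resize(s['image'][250:400,240:420,::-1],(360,300),interpolation=cv2.INTER_CUBIC)
cv2.imwrite('pics/m5.png',o)
E
```

```text
13.9333 [0.4643 0.2728 0.064 ] [ 4.2300e+00 -9.0000e-02 -1.7996e+02] 0.018 0.0393406682807612 39.999436140060425 [ 0.2 -0.3 -1.4]
```

View pics/m5.png

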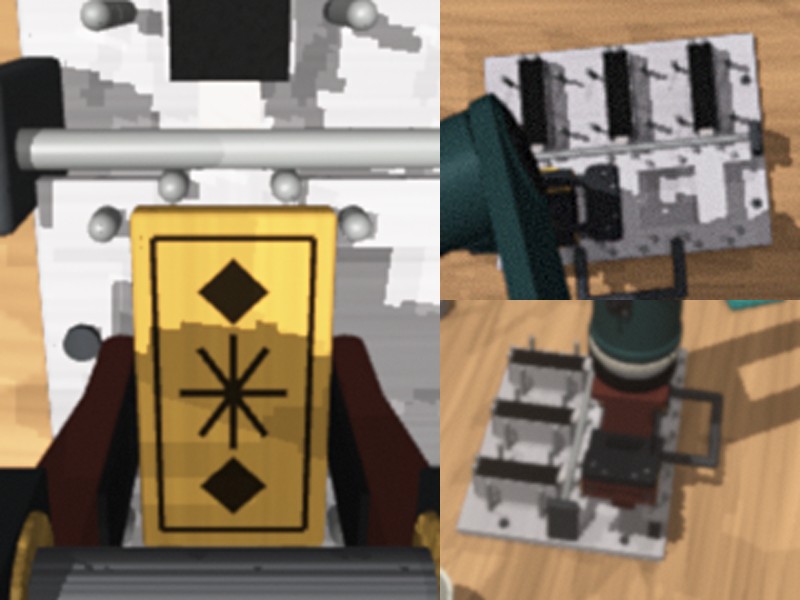

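```bash
python3 - <<'E'
from h import *
g=lambda u,v:(220+u*198/440,130+v*.45)
t=np.array([.4643,.2728,.064]); a=np.radians(4.25);Rz=np.array([[np.cos(a),np.sin(a)],[-np.sin(a),np.cos(a)]])
f=lambda p,z:(Rz@(w('w8',*g(*p),z)-t)[:2]).round(4)
for p in [(105,218),(357,218),(173,180),(286,180)]: print('pin',f(p,.056))
for z in (.060,.062,.064): print(z,'rear',f((131,209),z),f((337,209),z),'mid',f((233,393),z))
E
```

```text
pin [0.0413 0.0261]
pin [ 0.0412 -0.0237]
pin [0.0489 0.0125]
pin [ 0.0489 -0.0095]
0.06 rear [0.0441 0.0204] [ 0.0441 -0.0191] mid [0.0048 0.0008]
0.062 rear [0.0447 0.0201] [ 0.0446 -0.0189] mid [0.0059 0.0008]
0.064 rear [0.0452 0.0199] [ 0.0452 -0.0186] mid [0.0069 0.0008]
```

>>> move_arm --pt "-0.001 0.0005 -0.001" --pt "-0.001 0.0005 -0.002" --pt "-0.001 0.0005 -0.002" --pt "-0.001 0.0005 -0.002" --yaw '[0,0,0,0]' --jaw '[0.036,0.036,0.036,0.036]'

```text
time_s: 14.42
tool_pos: [0.4635, 0.2729, 0.0626]
eef_rot: [0.0, 0.999, 0.038, 0.001]
contact_force: [-2.2, -5.7, 18.3]
grip_width: 0.0398
grip_force: 40.0
```

>>> move_arm --pt "0 0 0" --pt "0 0 0" --pt "0 0 0" --pt "0 0 0.03" --pt "0 0 0.07" --yaw '[0,0,0,0,0]' --jaw '[0.056,0.056,0.056,0.056,0.056]'

```text
time_s: 14.83
tool_pos: [0.4596, 0.2723, 0.1284]
eef_rot: [0.001, 0.999, 0.037, -0.004]
contact_force: [1.2, 0.4, 0.3]
grip_width: 0.0562
grip_force: 0.0
```

>>> move_arm --pt "0 0 0.03" --pt "0 0 0.06" --pt "0 0 0.06" --pt "0 0 0.06" --yaw '[0,0,0,0]' --jaw '[0.056,0.056,0.056,0.056]'

```text
time_s: 15.17
tool_pos: [0.4637, 0.2741, 0.1926]
eef_rot: [-0.001, 0.999, 0.037, 0.002]
contact_force: [0.1, -0.2, -0.7]
grip_width: 0.0562
grip_force: 0.0
```

```bash
python3 st.py; python3 - <<'E'
from h import *
d=snap('wrist','w9');t=snap('top','t9')
o=np.zeros((600,800,3),np.uint8)
o[:600,:500]=cv2.resize(d['image'][100:400,180:430,::-1],(500,600),interpolation=cv2.INTER_CUBIC)
o[:300,500:]=cv2.resize(t['image'][215:315,350:450,::-1],(300,300),interpolation=cv2.INTER_CUBIC)
cv2.imwrite('pics/m6.png',o)
E
```

```text
15.1667 [0.4637 0.2741 0.1926] [   4.28   -0.2  -179.92] 0.049 0.056244260492369275 0.0 [ 0.1 -0.2 -0.7]
```

View pics/m6.png

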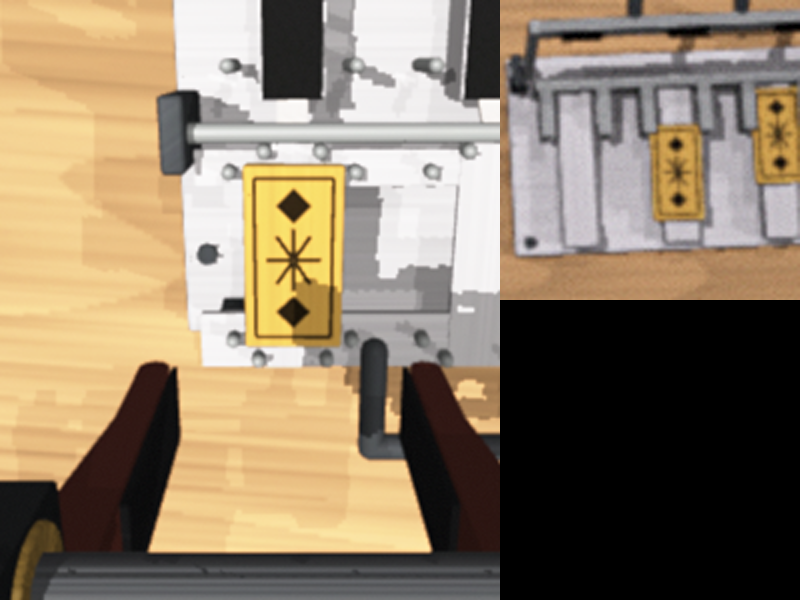

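Plate 0 sits between all its pins (centre about (293,255) in the crop). Plate 1 has been knocked about 25 mm towards the robot (top px ~(409,272)). Plate 2 hasn't moved.

```bash
python3 - <<'E'
from h import *
im=cv2.imread('pics/t9.png');m=cv2.inRange(cv2.cvtColor(im,cv2.COLOR_BGR2HSV),(15,120,70),(32,255,255))
n,l,st,c=cv2.connectedComponentsWithStats(cv2.morphologyEx(m,cv2.MORPH_CLOSE,np.ones((5,5))))
for i in range(1,n):
  if st[i][4]>150 and 340<c[i][0]<480:
    r=cv2.minAreaRect(np.argwhere(l==i)[:,::-1].astype(np.float32)); B=cv2.boxPoints(r)
    print(st[i],c[i],w('top0',*r[0],.04)); 
    print(np.array([w('top0',*p,.04)[:2] for p in B]).round(4).tolist())
E
```

```text
[     0    104    640    376 116795] [371.52158911 285.33992894] [0.4822528  0.01689771 0.04      ]
[[0.9551, 0.7869], [0.9306, -0.7834], [0.0414, -0.7009], [0.0768, 0.7406]]
[398 207  30  12 240] [409.67083333 212.0625    ] [ 0.66738356 -0.21003667  0.04      ]
[[0.6546, -0.1747], [0.6815, -0.1757], [0.6802, -0.2455], [0.6533, -0.2443]]
[434 244  18  32 472] [442.50847458 260.70974576] [ 0.55139518 -0.27605362  0.04      ]
[[0.5878, -0.2556], [0.5898, -0.2947], [0.5152, -0.2963], [0.5132, -0.2576]]
[400 257  18  32 505] [408.61782178 272.3009901 ] [ 0.5235066 -0.1947831  0.04     ]
[[0.56, -0.1752], [0.561, -0.214], [0.4873, -0.2143], [0.4863, -0.1757]]
```

>>> move_arm --pt "0.004 -0.036 0" --pt "0.008 -0.074 0" --pt "0.013 -0.112 0" --pt "0.017 -0.15 0" --pt "0.022 -0.188 0" --yaw '[-1,-2,-2.8,-2.8,-2.8]' --jaw '[0.056,0.056,0.056,0.056,0.056]'

```text
time_s: 15.68
tool_pos: [0.4828, 0.084, 0.1892]
eef_rot: [-0.0, 1.0, 0.013, -0.002]
contact_force: [0.5, -0.2, 0.1]
grip_width: 0.056
grip_force: 0.0
```

>>> move_arm --pt "0.004 -0.038 0" --pt "0.009 -0.076 0" --pt "0.013 -0.114 -0.01" --pt "0.018 -0.152 -0.02" --pt "0.022 -0.19 -0.03" --yaw '[0,0,0,0,0]' --jaw '[0.056,0.056,0.056,0.056,0.056]'

```text
time_s: 16.1
tool_pos: [0.5053, -0.106, 0.159]
eef_rot: [-0.001, 1.0, 0.013, -0.001]
contact_force: [0.5, 0.6, 1.0]
grip_width: 0.0558
grip_force: 0.0
```

>>> move_arm --pt "0.004 -0.038 -0.02" --pt "0.008 -0.076 -0.04" --pt "0.0108 -0.092 -0.053" --pt "0.0108 -0.092 -0.053" --pt "0.0108 -0.092 -0.053" --yaw '[0,0,0,0,0]' --jaw '[0.056,0.056,0.056,0.056,0.056]'

```text
time_s: 16.52
tool_pos: [0.5154, -0.1963, 0.1056]
eef_rot: [-0.002, 1.0, 0.012, -0.002]
contact_force: [-0.1, 0.7, 0.6]
grip_width: 0.056
grip_force: 0.0
```

```bash
python3 st.py; python3 - <<'E'
from h import *
t=sensors.get_state()['tool_pos']
d=snap('wrist','wa'); im=d['image'][:,:,::-1]
m=cv2.inRange(cv2.cvtColor(im,cv2.COLOR_BGR2HSV),(18,120,90),(32,255,255)); m[300:]=0
n,l,st,c=cv2.connectedComponentsWithStats(cv2.morphologyEx(m,cv2.MORPH_CLOSE,np.ones((9,9))))
for i in range(1,n):
  if st[i][4]>1500:
    h=cv2.convexHull(np.argwhere(l==i)[:,::-1].astype(np.int32))
    B=cv2.approxPolyDP(h,12,True)[:,0]
    print(st[i],np.array([w('wa',*p,.04)[:2]-t[:2] for p in B]).round(4).tolist())
E
```

```text
16.5167 [ 0.5154 -0.1963  0.1056] [   1.34    0.28 -179.82] 0.043 0.05596633198684749 0.0 [-0.1  0.7  0.6]
[ 419  146   80  124 7335] [[0.0753, -0.0945], [0.0012, -0.0972], [-0.0004, -0.0596], [0.074, -0.0619]]
[ 290  190   66  110 6515] [[0.0479, -0.0144], [-0.0225, -0.0158], [-0.0234, 0.0224], [0.0477, 0.019]]
```

>>> move_arm --pt "0.0035 0.001 -0.03" --pt "0.0035 0.001 -0.055" --pt "0.0035 0.001 -0.066" --pt "0.0035 0.001 -0.066" --pt "0.0035 0.001 -0.066" --yaw '[0,0,0,0,0]' --jaw '[0.056,0.056,0.056,0.056,0.036]'

```text
time_s: 16.98
tool_pos: [0.5205, -0.1943, 0.0424]
eef_rot: [-0.0, 1.0, 0.014, -0.001]
contact_force: [0.7, -0.9, -0.1]
grip_width: 0.0519
grip_force: 0.0
```

>>> move_arm --pt "0 0 0" --pt "0 0 0" --pt "0 0 0" --pt "0 0 0" --pt "0 0 0" --yaw '[0,0,0,0,0]' --jaw '[0.036,0.036,0.036,0.036,0.036]'

```text
time_s: 17.4
tool_pos: [0.5217, -0.1956, 0.0436]
eef_rot: [0.0, 1.0, 0.013, 0.001]
contact_force: [0.1, 2.2, 6.7]
grip_width: 0.0394
grip_force: 40.0
```

>>> move_arm --pt "-0.01 0 0" --pt "-0.02 0 0" --pt "-0.02 0 0" --pt "-0.02 0 0" --yaw '[0,0,0,0]' --jaw '[0.036,0.036,0.036,0.036]'

```text
time_s: 17.73
tool_pos: [0.5011, -0.1965, 0.0436]
eef_rot: [0.001, 1.0, 0.013, 0.001]
contact_force: [0.4, 0.1, 9.1]
grip_width: 0.0394
grip_force: 40.0
```

```bash
cat > hold.py <<'E'
# held plate pose relative to TCP in tool frame (x,y), from wrist picture
from h import *
import sys
n=sys.argv[1]; dz=float(sys.argv[2]) if len(sys.argv)>2 else -.002
s=sensors.get_state();t=s['tool_pos'];d=snap('wrist',n); im=d['image'][:,:,::-1]
yaw=R.from_matrix(rot(s['eef_rot'])).as_euler('ZYX')[0]
m=cv2.inRange(cv2.cvtColor(im,cv2.COLOR_BGR2HSV),(18,120,60),(32,255,255)); m[376:]=0; m[:,:270]=0; m[:,380:]=0
g=cv2.connectedComponentsWithStats(m)[1:3]; i=1+np.argmax(g[1][1:,4]); M=(g[0]==i)
Rz=np.array([[np.cos(yaw),np.sin(yaw)],[-np.sin(yaw),np.cos(yaw)]])
r0=np.argwhere(M)[:,0].min(); print('toprow',r0)
for r in (r0+4,r0+20,r0+40):
  c=np.flatnonzero(M[r]); print(r,c.min(),c.max()+1,[(Rz@(w(n,u,r-(4 if r==r0+4 else 0),t[2]+dz)-t)[:2]).round(4).tolist() for u in (c.min(),c.max()+1)])
cr=im[130:400,200:440]; g=cv2.cvtColor(cr,cv2.COLOR_BGR2GRAY)
E
python3 st.py; python3 hold.py wb
```

```text
17.7333 [ 0.5011 -0.1965  0.0436] [ 1.460e+00 -1.400e-01  1.799e+02] 0.008 0.03940084639321767 40.00000298023224 [0.4 0.1 9.1]
toprow 228
232 280 370 [[0.043, 0.0197], [0.0429, -0.0182]]
248 280 370 [[0.0341, 0.0201], [0.034, -0.0186]]
268 281 369 [[0.0248, 0.02], [0.0248, -0.0185]]
```

>>> move_arm --pt "0 0 0.02" --pt "0 0 0.05" --pt "-0.003 0.03 0.067" --pt "-0.006 0.065 0.067" --pt "-0.009 0.1 0.067" --yaw '[0,0,0,1,2]' --jaw '[0.036,0.036,0.036,0.036,0.036]'

```text
time_s: 18.2
tool_pos: [0.4914, -0.0955, 0.1104]
eef_rot: [0.0, 1.0, 0.03, 0.001]
contact_force: [0.6, 1.1, -1.6]
grip_width: 0.0398
grip_force: 40.0
```

>>> move_arm --pt "-0.003 0.035 0" --pt "-0.006 0.07 0" --pt "-0.009 0.105 0" --pt "-0.012 0.14 0" --pt "-0.015 0.175 0" --yaw '[0.8,0.8,0.8,0.8,0.8]' --jaw '[0.036,0.036,0.036,0.036,0.036]'

```text
time_s: 18.62
tool_pos: [0.475, 0.0805, 0.1091]
eef_rot: [0.0, 0.999, 0.037, -0.001]
contact_force: [0.4, -0.0, -1.3]
grip_width: 0.0394
grip_force: 40.0
```

>>> move_arm --pt "-0.003 0.035 0" --pt "-0.006 0.07 0" --pt "-0.006 0.1 0" --pt "-0.006 0.1145 0" --pt "-0.006 0.1145 0" --yaw '[0,0,0,0,0]' --jaw '[0.036,0.036,0.036,0.036,0.036]'

```text
time_s: 19.03
tool_pos: [0.4698, 0.1961, 0.1091]
eef_rot: [-0.0, 0.999, 0.039, -0.0]
contact_force: [-0.7, -0.6, -1.1]
grip_width: 0.0394
grip_force: 40.0
```

>>> move_arm --pt "0 0 0" --pt "0 0 0" --pt "0 0 0" --yaw '[0,0,0]' --jaw '[0.036,0.036,0.036]'

```text
time_s: 19.28
tool_pos: [0.4703, 0.1926, 0.109]
eef_rot: [0.0, 0.999, 0.037, -0.0]
contact_force: [0.3, -0.7, -2.2]
grip_width: 0.0393
grip_force: 40.0
```

```bash
python3 st.py; python3 hold.py wc
```

```text
19.2833 [0.4703 0.1926 0.109 ] [4.2100e+00 6.0000e-02 1.7997e+02] 0.006 0.03927079123730101 39.997413754463196 [ 0.3 -0.7 -2.2]
toprow 228
232 280 371 [[0.043, 0.0197], [0.043, -0.0186]]
248 280 370 [[0.0341, 0.0201], [0.0341, -0.0185]]
268 281 369 [[0.0249, 0.02], [0.0249, -0.0185]]
```

>>> move_arm --pt "0.0007 0.0004 -0.02" --pt "0.0007 0.0004 -0.033" --pt "0.0007 0.0004 -0.039" --pt "0.0007 0.0004 -0.043" --pt "0.0007 0.0004 -0.046" --yaw '[0,0,0,0,0]' --jaw '[0.036,0.036,0.036,0.036,0.036]'

```text
time_s: 19.75
tool_pos: [0.4712, 0.1935, 0.0643]
eef_rot: [0.0, 0.999, 0.037, -0.001]
contact_force: [-12.5, -5.5, 53.3]
grip_width: 0.0395
grip_force: 40.0
```

>>> move_arm --pt "0 0 0" --pt "0 0 0" --yaw '[0,0]' --jaw '[0.036,0.036]'

```text
time_s: 19.92
tool_pos: [0.4712, 0.1936, 0.0646]
eef_rot: [0.0, 0.999, 0.037, -0.0]
contact_force: [-3.8, -3.3, 12.2]
grip_width: 0.0395
grip_force: 40.0
```

>>> move_arm --pt "0 0 0" --pt "0 0 0" --pt "0 0 0" --pt "0 0 0.03" --pt "0 0 0.07" --yaw '[0,0,0,0,0]' --jaw '[0.056,0.056,0.056,0.056,0.056]'

```text
time_s: 20.33
tool_pos: [0.4691, 0.1936, 0.1313]
eef_rot: [0.001, 0.999, 0.037, -0.004]
contact_force: [1.4, 0.6, 0.2]
grip_width: 0.0559
grip_force: 0.0
```

>>> move_arm --pt "0 0 0.03" --pt "0 0 0.06" --pt "0 0 0.06" --pt "0 0 0.06" --pt "0 0 0.06" --yaw '[0,0,0,0,0]' --jaw '[0.056,0.056,0.056,0.056,0.056]'

```text
time_s: 20.75
tool_pos: [0.4712, 0.1943, 0.1928]
eef_rot: [-0.0, 0.999, 0.037, -0.0]
contact_force: [0.9, -1.4, -0.1]
grip_width: 0.0562
grip_force: 0.0
```

```bash
cat > seen.py <<'E'
from h import *
import sys
n,z=sys.argv[1],float(sys.argv[2]); cam=sys.argv[3] if len(sys.argv)>3 else 'wrist'
d=snap(cam,n); im=d['image'][:,:,::-1]
m=cv2.inRange(cv2.cvtColor(im,cv2.COLOR_BGR2HSV),(18,140,60),(32,255,255))
if cam=='wrist': m[350:]=0
N,l,st,c=cv2.connectedComponentsWithStats(cv2.morphologyEx(m,cv2.MORPH_CLOSE,np.ones((9,9) if cam=='wrist' else (3,3))))
for i in range(1,N):
  if (1500 if cam=='wrist' else 250)<st[i][4]<30000:
    r=cv2.minAreaRect(np.argwhere(l==i)[:,::-1].astype(np.float32))
    q=l==i; h=cv2.convexHull(np.argwhere(q)[:,::-1].astype(np.int32))
    B=cv2.approxPolyDP(h,.06*cv2.arcLength(h,True),True)[:,0]
    W=np.array([w(n,*p,z)[:2] for p in B])
    print(st[i][:5],'ctr',W.mean(0).round(4),'sides',np.linalg.norm(W-np.roll(W,1,0),axis=1).round(4))
E
python3 st.py; python3 seen.py wd .0605; python3 seen.py td .0405 top
```

```text
20.75 [0.4712 0.1943 0.1928] [ 4.27e+00  2.00e-02 -1.80e+02] 0.023 0.05620499333494113 0.0 [ 0.9 -1.4 -0.1]
[ 198  184   57   89 4386] ctr [0.4702 0.2738] sides [0.0726 0.0376 0.0726 0.0394]
[ 301  185   50   91 4322] ctr [0.475  0.1948] sides [0.0379 0.0727 0.0376 0.0736]
[435 244  17  32 443] ctr [ 0.5524 -0.2768] sides [0.0719 0.0334 0.0718 0.0289]
```

>>> move_arm --pt "0.005 -0.036 0" --pt "0.011 -0.074 0" --pt "0.017 -0.112 0" --pt "0.023 -0.15 0" --pt "0.029 -0.188 0" --yaw '[-1,-2,-2.8,-2.8,-2.8]' --jaw '[0.056,0.056,0.056,0.056,0.056]'

```text
time_s: 21.27
tool_pos: [0.4995, 0.0049, 0.1917]
eef_rot: [-0.0, 1.0, 0.013, -0.001]
contact_force: [0.8, -0.4, -0.3]
grip_width: 0.0562
grip_force: 0.0
```

>>> move_arm --pt "0.006 -0.038 0" --pt "0.012 -0.076 0" --pt "0.018 -0.114 -0.01" --pt "0.024 -0.152 -0.02" --pt "0.03 -0.19 -0.03" --yaw '[0,0,0,0,0]' --jaw '[0.056,0.056,0.056,0.056,0.056]'

```text
time_s: 21.68
tool_pos: [0.5296, -0.1852, 0.1613]
eef_rot: [-0.001, 1.0, 0.013, -0.001]
contact_force: [0.7, 0.4, -0.3]
grip_width: 0.056
grip_force: 0.0
```

>>> move_arm --pt "0.006 -0.038 -0.02" --pt "0.012 -0.076 -0.04" --pt "0.014 -0.093 -0.053" --pt "0.014 -0.093 -0.053" --pt "0.014 -0.093 -0.053" --yaw '[0,0,0,0,0]' --jaw '[0.056,0.056,0.056,0.056,0.056]'

```text
time_s: 22.1
tool_pos: [0.5429, -0.2765, 0.1076]
eef_rot: [-0.002, 1.0, 0.012, -0.002]
contact_force: [-0.4, 0.5, 0.3]
grip_width: 0.0561
grip_force: 0.0
```

```bash
python3 st.py; python3 seen.py we .040; python3 st.py
```

```text
22.1 [ 0.5429 -0.2765  0.1076] [   1.35    0.24 -179.81] 0.045 0.05606118830494273 0.0 [-0.4  0.5  0.3]
[ 293  189   62  115 6414] ctr [ 0.5537 -0.2744] sides [0.0739 0.0374 0.0739 0.0338]
22.15 [ 0.5433 -0.2756  0.1087] [ 1.4200e+00  1.7000e-01 -1.7985e+02] 0.032 0.05597155152167096 0.0 [-0.   0.6  0.1]
```

>>> move_arm --pt "0.001 0 -0.03" --pt "0.001 0 -0.057" --pt "0.001 0 -0.069" --pt "0.001 0 -0.069" --pt "0.001 0 -0.069" --yaw '[0,0,0,0,0]' --jaw '[0.056,0.056,0.056,0.056,0.036]'

```text
time_s: 22.57
tool_pos: [0.5454, -0.2753, 0.0415]
eef_rot: [-0.0, 1.0, 0.014, -0.0]
contact_force: [0.1, -0.2, 0.5]
grip_width: 0.0522
grip_force: 0.0
```

>>> move_arm --pt "0 0 0" --pt "0 0 0" --pt "0 0 0" --pt "0 0 0" --pt "0 0 0" --yaw '[0,0,0,0,0]' --jaw '[0.036,0.036,0.036,0.036,0.036]'

```text
time_s: 22.98
tool_pos: [0.5466, -0.2768, 0.0429]
eef_rot: [0.0, 1.0, 0.013, 0.001]
contact_force: [-0.8, 2.4, 7.0]
grip_width: 0.0396
grip_force: 40.0
```

>>> move_arm --pt "-0.01 0 0.0" --pt "-0.022 0 0.0" --pt "-0.035 -0.001 0.0" --pt "-0.046 -0.001 0.0" --pt "-0.046 -0.001 0.0" --yaw '[0,0,0,0,0]' --jaw '[0.036,0.036,0.036,0.036,0.036]'

```text
time_s: 23.4
tool_pos: [0.4993, -0.2788, 0.0429]
eef_rot: [0.001, 1.0, 0.013, 0.001]
contact_force: [-0.7, -1.4, 10.4]
grip_width: 0.0397
grip_force: 40.0
```

```bash
python3 st.py; python3 hold.py wf
```

```text
23.4 [ 0.4993 -0.2788  0.0429] [ 1.4500e+00 -1.4000e-01  1.7987e+02] 0.034 0.03968309996001493 39.99792158603668 [-0.7 -1.4 10.4]
toprow 222
226 279 371 [[0.0456, 0.02], [0.0455, -0.0186]]
242 279 370 [[0.0368, 0.0204], [0.0367, -0.0185]]
262 280 369 [[0.0276, 0.0203], [0.0276, -0.0184]]
```

>>> move_arm --pt "0 0 0.02" --pt "0 0 0.05" --pt "-0.003 0.03 0.067" --pt "-0.006 0.065 0.067" --pt "-0.009 0.1 0.067" --yaw '[0,0,0,1,2]' --jaw '[0.036,0.036,0.036,0.036,0.036]'

```text
time_s: 23.87
tool_pos: [0.4907, -0.1778, 0.1096]
eef_rot: [0.001, 1.0, 0.03, 0.001]
contact_force: [0.0, 0.9, -3.0]
grip_width: 0.04
grip_force: 40.0
```

>>> move_arm --pt "-0.003 0.035 0" --pt "-0.006 0.07 0" --pt "-0.009 0.105 0" --pt "-0.01 0.14 0" --pt "-0.011 0.175 0" --yaw '[0.8,0.8,0.8,0.8,0.8]' --jaw '[0.036,0.036,0.036,0.036,0.036]'

```text
time_s: 24.28
tool_pos: [0.4782, -0.0013, 0.1082]
eef_rot: [0.0, 0.999, 0.037, -0.0]
contact_force: [0.6, 0.3, -2.6]
grip_width: 0.0397
grip_force: 40.0
```

>>> move_arm --pt "-0.003 0.035 0" --pt "-0.0046 0.07 0" --pt "-0.0046 0.1 0" --pt "-0.0046 0.117 0" --pt "-0.0046 0.117 0" --yaw '[0,0,0,0,0]' --jaw '[0.036,0.036,0.036,0.036,0.036]'

```text
time_s: 24.7
tool_pos: [0.4741, 0.1171, 0.1083]
eef_rot: [-0.0, 0.999, 0.039, -0.0]
contact_force: [0.2, 0.1, -2.7]
grip_width: 0.0395
grip_force: 40.0
```

>>> move_arm --pt "0 0 0" --pt "0 0 0" --pt "0 0 0" --yaw '[0,0,0]' --jaw '[0.036,0.036,0.036]'

```text
time_s: 24.95
tool_pos: [0.4747, 0.1133, 0.1082]
eef_rot: [0.0, 0.999, 0.037, -0.0]
contact_force: [0.5, -0.5, -2.8]
grip_width: 0.0395
grip_force: 40.0
```

```bash
python3 st.py; python3 hold.py wg
```

```text
24.95 [0.4747 0.1133 0.1082] [4.2100e+00 3.0000e-02 1.7998e+02] 0.006 0.03953967150664576 39.9957275390625 [ 0.5 -0.5 -2.8]
toprow 222
226 279 371 [[0.0456, 0.02], [0.0456, -0.0185]]
242 279 370 [[0.0368, 0.0204], [0.0368, -0.0184]]
262 280 369 [[0.0277, 0.0203], [0.0277, -0.0184]]
```

Exactly on target. Expected touch-down is at TCP z ≈ 0.0635.

>>> move_arm --pt "0 0 -0.02" --pt "0 0 -0.033" --pt "0 0 -0.039" --pt "0 0 -0.043" --pt "0 0 -0.0455" --yaw '[0,0,0,0,0]' --jaw '[0.036,0.036,0.036,0.036,0.036]'

```text
time_s: 25.42
tool_pos: [0.4746, 0.1136, 0.0636]
eef_rot: [0.0, 0.999, 0.037, -0.001]
contact_force: [-12.2, -3.3, 45.4]
grip_width: 0.0396
grip_force: 40.0
```

>>> move_arm --pt "0 0 0" --pt "0 0 0" --yaw '[0,0]' --jaw '[0.036,0.036]'

```text
time_s: 25.58
tool_pos: [0.4745, 0.1136, 0.0638]
eef_rot: [0.0, 0.999, 0.037, -0.0]
contact_force: [-3.0, -2.5, 8.9]
grip_width: 0.0394
grip_force: 40.0
```

>>> move_arm --pt "0 0 0" --pt "0 0 0" --pt "0 0 0" --pt "0 0 0.03" --pt "0 0 0.07" --yaw '[0,0,0,0,0]' --jaw '[0.056,0.056,0.056,0.056,0.056]'

```text
time_s: 26.0
tool_pos: [0.4725, 0.114, 0.131]
eef_rot: [0.0, 0.999, 0.037, -0.003]
contact_force: [0.6, 0.0, -0.3]
grip_width: 0.056
grip_force: 0.0
```

>>> move_arm --pt "0 0 0.03" --pt "0 0 0.07" --pt "0 0 0.11" --pt "-0.006 0.006 0.14" --pt "-0.013 0.012 0.16" --yaw '[0,0,7,14,21]' --jaw '[0.03,0.03,0.03,0.03,0.03]'

```text
time_s: 26.42
tool_pos: [0.4637, 0.1265, 0.2967]
eef_rot: [0.0, 0.975, 0.221, 0.003]
contact_force: [0.8, 0.8, -0.5]
grip_width: 0.0304
grip_force: 0.0
```

>>> move_arm --pt "-0.006 0.006 0" --pt "-0.012 0.012 0" --pt "-0.018 0.018 0" --pt "-0.025 0.025 0" --pt "-0.035 0.03 0" --yaw '[7,14,21,28,35]' --jaw '[0.03,0.03,0.03,0.03,0.03]'

```text
time_s: 26.83
tool_pos: [0.4272, 0.1569, 0.293]
eef_rot: [0.0, 0.863, 0.505, 0.001]
contact_force: [0.3, 0.4, -0.3]
grip_width: 0.03
grip_force: 0.0
```

>>> move_arm --pt "-0.006 0.006 0" --pt "-0.012 0.012 0" --pt "-0.018 0.018 0" --pt "-0.025 0.02 0" --pt "-0.025 0.02 0" --yaw '[7,14,21,28,34]' --jaw '[0.03,0.03,0.03,0.03,0.03]'

```text
time_s: 27.25
tool_pos: [0.4007, 0.1768, 0.2927]
eef_rot: [-0.0, 0.678, 0.735, -0.0]
contact_force: [-0.3, 0.2, -0.1]
grip_width: 0.0303
grip_force: 0.0
```

>>> move_arm --pt "0 0 0" --pt "0 0 0" --yaw '[0,0]' --jaw '[0.03,0.03]'

```text
time_s: 27.42
tool_pos: [0.4021, 0.1765, 0.2929]
eef_rot: [0.0, 0.681, 0.732, 0.0]
contact_force: [0.5, -0.4, 0.5]
grip_width: 0.0298
grip_force: 0.0
```

```bash
python3 st.py; python3 seen.py wh .0605; python3 seen.py th .0605 top; python3 - <<'E'
import cv2
crop=cv2.imread('pics/wh.png')[:330,200:560]
cv2.imwrite('pics/m7.png',cv2.resize(crop,None,fx=1.8,fy=1.8,interpolation=cv2.INTER_CUBIC))
E
```

```text
27.4167 [0.4021 0.1765 0.2929] [ 9.4100e+01 -1.0000e-02  1.7998e+02] 0.016 0.029761302827573898 0.0 [ 0.5 -0.4  0.5]
[ 361   99   77   41 2818] ctr [0.4689 0.2726] sides [0.0739 0.0306 0.0711 0.0369]
[ 358  179   71   37 2486] ctr [0.4735 0.1956] sides [0.0715 0.0366 0.0725 0.0388]
[ 356  250   67   34 2109] ctr [0.479  0.1163] sides [0.0727 0.039  0.0727 0.0365]
[269 277  19  33 501] ctr [0.4795 0.1119] sides [0.0673 0.0348 0.0719 0.0348]
```

View pics/m7.png

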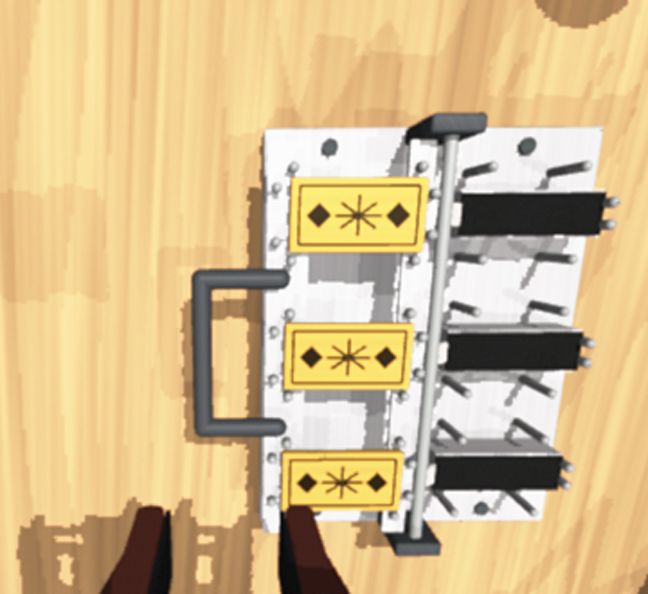

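All three plates lie face up between their pins. Next I'll grip the handle.

>>> move_arm --pt "-0.014 0.0105 -0.04" --pt "-0.014 0.0105 -0.08" --pt "-0.014 0.0105 -0.12" --pt "-0.014 0.0105 -0.16" --pt "-0.014 0.0105 -0.19" --yaw '[0,0,0,0,0]' --jaw '[0.03,0.03,0.03,0.03,0.03]'

```text
time_s: 27.93
tool_pos: [0.3871, 0.1866, 0.1005]
eef_rot: [-0.0, 0.681, 0.732, -0.001]
contact_force: [-0.3, 0.3, 0.4]
grip_width: 0.0297
grip_force: 0.0
```

>>> move_arm --pt "0 0 -0.025" --pt "0 0 -0.042" --pt "0 0 -0.042" --pt "0 0 -0.042" --pt "0 0 -0.042" --yaw '[0,0,0,0,0]' --jaw '[0.03,0.03,0.03,0.008,0.008]'

```text
time_s: 28.35
tool_pos: [0.3888, 0.1871, 0.0615]
eef_rot: [0.0, 0.681, 0.733, 0.0]
contact_force: [0.1, 1.3, 0.5]
grip_width: 0.0201
grip_force: 0.0
```

>>> move_arm --pt "0 0 0" --pt "0 0 0" --pt "0 0 0" --yaw '[0,0,0]' --jaw '[0.008,0.008,0.008]'

```text
time_s: 28.6
tool_pos: [0.3879, 0.1871, 0.0618]
eef_rot: [0.0, 0.68, 0.733, 0.0]
contact_force: [-3.5, 0.4, 7.5]
grip_width: 0.0105
grip_force: 40.0
```

```bash
python3 st.py; python3 - <<'E'
import numpy as np
a=np.linspace(0,3.12,36);d=np.radians(4.3)
P=.138*np.c_[-np.cos(a)*np.cos(d),-np.cos(a)*np.sin(d),np.sin(a)]
for k in range(7): print(a[5*k+5].round(2),(P[5*k+1:5*k+6]-P[5*k]).round(3).tolist())
E
```

```text
28.6 [0.3879 0.1871 0.0618] [ 9.4250e+01 -3.0000e-02  1.7996e+02] 0.002 0.010496762086746114 39.99631583690643 [-3.5  0.4  7.5]
0.45 [[0.001, 0.0, 0.012], [0.002, 0.0, 0.024], [0.005, 0.0, 0.036], [0.009, 0.001, 0.048], [0.013, 0.001, 0.059]]
0.89 [[0.006, 0.0, 0.011], [0.012, 0.001, 0.021], [0.02, 0.002, 0.031], [0.029, 0.002, 0.04], [0.038, 0.003, 0.048]]
1.34 [[0.01, 0.001, 0.007], [0.02, 0.002, 0.014], [0.031, 0.002, 0.019], [0.043, 0.003, 0.024], [0.055, 0.004, 0.027]]
1.78 [[0.012, 0.001, 0.002], [0.024, 0.002, 0.004], [0.037, 0.003, 0.004], [0.049, 0.004, 0.003], [0.061, 0.005, 0.001]]
2.23 [[0.012, 0.001, -0.003], [0.023, 0.002, -0.007], [0.035, 0.003, -0.012], [0.045, 0.003, -0.019], [0.055, 0.004, -0.026]]
2.67 [[0.009, 0.001, -0.008], [0.018, 0.001, -0.017], [0.026, 0.002, -0.026], [0.033, 0.002, -0.036], [0.039, 0.003, -0.047]]
3.12 [[0.005, 0.0, -0.011], [0.009, 0.001, -0.023], [0.012, 0.001, -0.035], [0.014, 0.001, -0.047], [0.015, 0.001, -0.059]]
```

>>> move_arm --pt "0.001 0 0.012" --pt "0.002 0 0.024" --pt "0.005 0 0.036" --pt "0.009 0.001 0.048" --pt "0.013 0.001 0.059" --yaw '[0,0,0,0,0]' --jaw '[0.008,0.008,0.008,0.008,0.008]'

```text
time_s: 29.02
tool_pos: [0.3998, 0.1879, 0.1202]
eef_rot: [-0.001, 0.68, 0.733, -0.001]
contact_force: [0.2, 3.8, -9.1]
grip_width: 0.011
grip_force: 40.0
```

>>> move_arm --pt "0.006 0 0.011" --pt "0.012 0.001 0.021" --pt "0.02 0.002 0.031" --pt "0.029 0.002 0.04" --pt "0.038 0.003 0.048" --yaw '[0,0,0,0,0]' --jaw '[0.008,0.008,0.008,0.008,0.008]'

```text
time_s: 29.43
tool_pos: [0.4319, 0.1904, 0.1672]
eef_rot: [-0.005, 0.681, 0.733, -0.005]
contact_force: [-16.8, 1.3, 5.9]
grip_width: 0.0109
grip_force: 40.0
```

>>> move_arm --pt "0.01 0.001 0.007" --pt "0.02 0.002 0.014" --pt "0.031 0.002 0.019" --pt "0.043 0.003 0.024" --pt "0.055 0.004 0.027" --yaw '[0,0,0,0,0]' --jaw '[0.008,0.008,0.008,0.008,0.008]'

```text
time_s: 29.85
tool_pos: [0.4895, 0.1949, 0.1979]
eef_rot: [-0.002, 0.68, 0.733, -0.002]
contact_force: [-13.1, -2.7, 27.3]
grip_width: 0.011
grip_force: 40.0
```

>>> move_arm --pt "0.012 0.001 0.002" --pt "0.024 0.002 0.004" --pt "0.037 0.003 0.004" --pt "0.049 0.004 0.003" --pt "0.061 0.005 0.001" --yaw '[0,0,0,0,0]' --jaw '[0.008,0.008,0.008,0.008,0.008]'

```text
time_s: 30.27
tool_pos: [0.5546, 0.1999, 0.1972]
eef_rot: [-0.0, 0.68, 0.733, -0.0]
contact_force: [-4.8, -0.4, 3.8]
grip_width: 0.0108
grip_force: 40.0
```

>>> move_arm --pt "0.012 0.001 -0.003" --pt "0.023 0.002 -0.007" --pt "0.035 0.003 -0.012" --pt "0.045 0.003 -0.019" --pt "0.055 0.004 -0.026" --yaw '[0,0,0,0,0]' --jaw '[0.008,0.008,0.008,0.008,0.008]'

```text
time_s: 30.68
tool_pos: [0.6112, 0.204, 0.1692]
eef_rot: [0.0, 0.68, 0.733, 0.0]
contact_force: [-3.1, -2.0, 1.2]
grip_width: 0.0115
grip_force: 40.0
```

>>> move_arm --pt "0.009 0.001 -0.008" --pt "0.018 0.001 -0.017" --pt "0.026 0.002 -0.026" --pt "0.033 0.002 -0.036" --pt "0.039 0.003 -0.047" --yaw '[0,0,0,0,0]' --jaw '[0.008,0.008,0.008,0.008,0.008]'

```text
time_s: 31.1
tool_pos: [0.6493, 0.2064, 0.1213]
eef_rot: [-0.0, 0.68, 0.733, -0.001]
contact_force: [-3.4, -4.3, 0.6]
grip_width: 0.0106
grip_force: 40.0
```

>>> move_arm --pt "0.005 0 -0.011" --pt "0.009 0.001 -0.023" --pt "0.012 0.001 -0.035" --pt "0.014 0.001 -0.047" --pt "0.015 0.001 -0.059" --yaw '[0,0,0,0,0]' --jaw '[0.008,0.008,0.008,0.008,0.008]'

```text
time_s: 31.52
tool_pos: [0.6632, 0.2074, 0.0621]
eef_rot: [-0.001, 0.68, 0.733, -0.001]
contact_force: [-6.5, -2.4, 5.9]
grip_width: 0.011
grip_force: 40.0
```

>>> move_arm --pt "0 0 0" --pt "0 0 0" --pt "0 0 0" --yaw '[0,0,0]' --jaw '[0.008,0.008,0.008]'

```text
time_s: 31.77
tool_pos: [0.6632, 0.2075, 0.0621]
eef_rot: [-0.0, 0.68, 0.733, -0.001]
contact_force: [-2.0, -2.9, -6.2]
grip_width: 0.0107
grip_force: 40.0
```

>>> move_arm --pt "0 0 -0.002" --pt "0 0 -0.003" --pt "0 0 -0.003" --pt "0 0 -0.003" --yaw '[0,0,0,0]' --jaw '[0.008,0.008,0.008,0.008]'

```text
time_s: 32.1
tool_pos: [0.6632, 0.2075, 0.0606]
eef_rot: [-0.0, 0.68, 0.733, -0.001]
contact_force: [-3.9, -3.0, -3.3]
grip_width: 0.0109
grip_force: 40.0
```

>>> move_arm --pt "-0.001 0 0.015" --pt "-0.003 0 0.027" --pt "-0.006 0 0.039" --pt "-0.01 -0.001 0.051" --pt "-0.015 -0.001 0.062" --yaw '[0,0,0,0,0]' --jaw '[0.008,0.008,0.008,0.008,0.008]'

```text
time_s: 32.52
tool_pos: [0.6487, 0.2066, 0.1239]
eef_rot: [0.0, 0.68, 0.733, 0.0]
contact_force: [-1.3, -4.8, -7.7]
grip_width: 0.0112
grip_force: 40.0
```

>>> move_arm --pt "-0.006 0 0.011" --pt "-0.013 -0.001 0.021" --pt "-0.021 -0.001 0.03" --pt "-0.03 -0.002 0.039" --pt "-0.039 -0.003 0.047" --yaw '[0,0,0,0,0]' --jaw '[0.008,0.008,0.008,0.008,0.008]'

```text
time_s: 32.93
tool_pos: [0.6119, 0.2037, 0.1722]
eef_rot: [0.002, 0.68, 0.733, 0.002]
contact_force: [3.4, -5.0, -5.0]
grip_width: 0.0108
grip_force: 40.0
```

>>> move_arm --pt "-0.01 -0.001 0.007" --pt "-0.02 -0.001 0.014" --pt "-0.032 -0.002 0.019" --pt "-0.043 -0.003 0.023" --pt "-0.055 -0.004 0.026" --yaw '[0,0,0,0,0]' --jaw '[0.008,0.008,0.008,0.008,0.008]'

```text
time_s: 33.35
tool_pos: [0.5606, 0.1999, 0.2005]
eef_rot: [0.005, 0.68, 0.733, 0.005]
contact_force: [8.1, -6.3, 8.7]
grip_width: 0.0109
grip_force: 40.0
```

>>> move_arm --pt "-0.012 -0.001 0.002" --pt "-0.024 -0.001 0.003" --pt "-0.037 -0.002 0.003" --pt "-0.049 -0.004 0.002" --pt "-0.061 -0.005 -0.001" --yaw '[0,0,0,0,0]' --jaw '[0.008,0.008,0.008,0.008,0.008]'

```text
time_s: 33.77
tool_pos: [0.4993, 0.1961, 0.2006]
eef_rot: [0.004, 0.68, 0.733, 0.006]
contact_force: [0.4, -4.0, 22.3]
grip_width: 0.0112
grip_force: 40.0
```

>>> move_arm --pt "-0.012 -0.001 -0.003" --pt "-0.024 -0.002 -0.008" --pt "-0.035 -0.002 -0.013" --pt "-0.045 -0.003 -0.02" --pt "-0.055 -0.004 -0.027" --yaw '[0,0,0,0,0]' --jaw '[0.008,0.008,0.008,0.008,0.008]'

```text
time_s: 34.18
tool_pos: [0.4406, 0.1916, 0.1711]
eef_rot: [0.002, 0.68, 0.733, 0.003]
contact_force: [0.9, -3.4, 4.7]
grip_width: 0.011
grip_force: 40.0
```

>>> move_arm --pt "-0.009 -0.001 -0.008" --pt "-0.017 -0.001 -0.017" --pt "-0.026 -0.002 -0.027" --pt "-0.032 -0.002 -0.037" --pt "-0.038 -0.003 -0.048" --yaw '[0,0,0,0,0]' --jaw '[0.008,0.008,0.008,0.008,0.008]'

```text
time_s: 34.6
tool_pos: [0.4025, 0.1886, 0.1218]
eef_rot: [0.002, 0.68, 0.733, 0.003]
contact_force: [0.4, -2.2, 2.9]
grip_width: 0.0113
grip_force: 40.0
```

>>> move_arm --pt "-0.005 0 -0.011" --pt "-0.009 -0.001 -0.023" --pt "-0.011 -0.001 -0.035" --pt "-0.013 -0.001 -0.047" --pt "-0.013 -0.001 -0.059" --yaw '[0,0,0,0,0]' --jaw '[0.008,0.008,0.008,0.008,0.008]'

```text
time_s: 35.02
tool_pos: [0.388, 0.1875, 0.0619]
eef_rot: [0.0, 0.68, 0.733, 0.001]
contact_force: [-4.3, -2.1, 4.2]
grip_width: 0.0115
grip_force: 40.0
```

>>> move_arm --pt "0 0 0" --pt "0 0 -0.002" --pt "0 0 -0.003" --pt "0 0 -0.003" --yaw '[0,0,0,0]' --jaw '[0.008,0.008,0.008,0.008]'

```text
time_s: 35.35
tool_pos: [0.3879, 0.1874, 0.0585]
eef_rot: [-0.0, 0.68, 0.733, 0.001]
contact_force: [-5.8, 0.2, 4.5]
grip_width: 0.0113
grip_force: 40.0
```

>>> move_arm --pt "0 0 -0.002" --pt "0 0 -0.004" --pt "0 0 -0.004" --yaw '[0,0,0]' --jaw '[0.008,0.008,0.008]'

```text
time_s: 35.6
tool_pos: [0.3879, 0.1874, 0.0559]
eef_rot: [-0.0, 0.68, 0.733, 0.001]
contact_force: [-8.9, -1.2, 30.6]
grip_width: 0.011
grip_force: 40.0
```

>>> move_arm --pt "0 0 0.003" --pt "0 0 0.003" --pt "0 0 0.04" --pt "0 0 0.08" --pt "0.03 0 0.12" --yaw '[0,0,0,0,0]' --jaw '[0.03,0.03,0.03,0.03,0.03]'

```text
time_s: 36.02
tool_pos: [0.4089, 0.1866, 0.1683]
eef_rot: [-0.002, 0.68, 0.733, -0.002]
contact_force: [0.4, 0.1, -0.7]
grip_width: 0.0297
grip_force: 0.0
```

>>> move_arm --pt "0.02 0 0.04" --pt "0.04 -0.02 0.08" --pt "0.06 -0.04 0.12" --pt "0.07 -0.06 0.14" --pt "0.07 -0.08 0.14" --yaw '[0,0,0,0,0]' --jaw '[0.03,0.03,0.03,0.03,0.03]'

```text
time_s: 36.43
tool_pos: [0.4898, 0.1064, 0.3139]
eef_rot: [0.005, 0.68, 0.733, 0.006]
contact_force: [2.4, 0.3, 0.1]
grip_width: 0.0299
grip_force: 0.0
```

>>> move_arm --pt "0 0 0" --pt "0 0 0" --yaw '[0,0]' --jaw '[0.03,0.03]'

```text
time_s: 36.6
tool_pos: [0.4841, 0.1063, 0.3079]
eef_rot: [0.001, 0.681, 0.732, 0.001]
contact_force: [-0.4, 0.4, 0.4]
grip_width: 0.0301
grip_force: 0.0
```

```bash
python3 st.py; python3 seen.py wi .055; python3 - <<'E'
from h import *
s=snap('side','si');b=snap('top','ti')
o=np.zeros((600,800,3),np.uint8)
c=cv2.imread('pics/wi.png')[:320,220:560]
o[:,:540]=cv2.resize(c,(540,600)[:2],interpolation=cv2.INTER_CUBIC) if 0 else cv2.copyMakeBorder(cv2.resize(c,(540,508),interpolation=cv2.INTER_CUBIC),0,92,0,0,cv2.BORDER_CONSTANT)
o[:300,540:]=cv2.resize(s['image'][240:390,245:375,::-1],(260,300),interpolation=cv2.INTER_CUBIC)
o[300:,540:]=cv2.resize(s['image'][160:310,290:420,::-1],(260,300),interpolation=cv2.INTER_CUBIC)
cv2.imwrite('pics/m8.png',o)
E
```

```text
36.6 [0.4841 0.1063 0.3079] [ 9.4130e+01 -3.0000e-02  1.7984e+02] 0.038 0.030087251316128737 0.0 [-0.4  0.4  0.4]
[ 387   16   79   46 1510] ctr [0.5726 0.2804] sides [0.0745 0.0345 0.0745 0.0371]
[ 383  103   75   41 2744] ctr [0.5791 0.2022] sides [0.0742 0.0372 0.0742 0.0392]
[ 380  180   70   36 2336] ctr [0.5842 0.1247] sides [0.0744 0.0375 0.0743 0.0363]
```

View pics/m8.png

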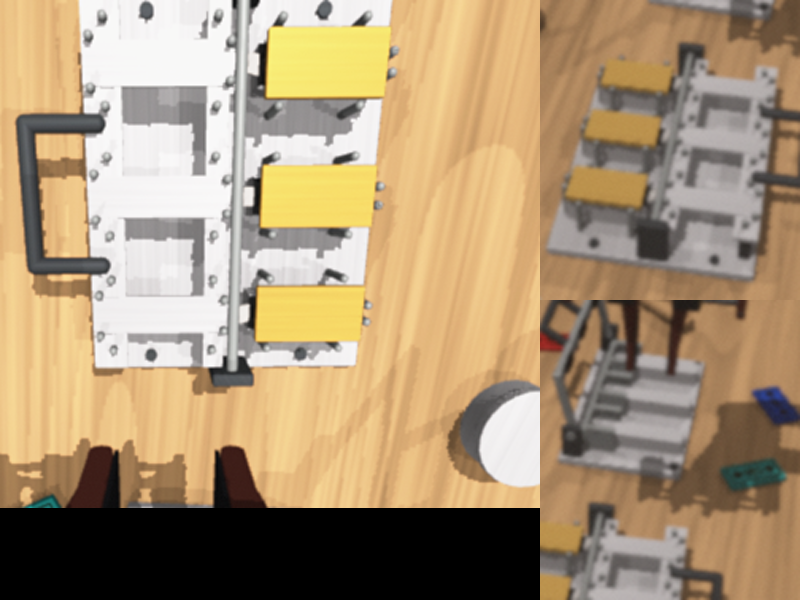

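All three plates lie flat and plain side up in the nest bays, within their pins. The flipper is open and the bed is empty. Last, the bar.

>>> move_arm --pt "0.02 -0.034 -0.005" --pt "0.04 -0.068 -0.01" --pt "0.06 -0.102 -0.015" --pt "0.08 -0.136 -0.02" --pt "0.1 -0.17 -0.025" --yaw '[-1,-2,-2.7,-2.7,-2.7]' --jaw '[0.04,0.04,0.04,0.04,0.04]'

```text
time_s: 37.17
tool_pos: [0.5833, -0.0632, 0.2808]
eef_rot: [-0.001, 0.697, 0.717, -0.0]
contact_force: [0.5, 0.8, 0.4]
grip_width: 0.0403
grip_force: 0.0
```

>>> move_arm --pt "0.02 -0.034 -0.005" --pt "0.04 -0.068 -0.01" --pt "0.06 -0.102 -0.015" --pt "0.083 -0.135 -0.02" --pt "0.083 -0.135 -0.02" --yaw '[0,0,0,0,0]' --jaw '[0.04,0.04,0.04,0.04,0.04]'

```text
time_s: 37.58
tool_pos: [0.6687, -0.203, 0.2585]
eef_rot: [0.0, 0.698, 0.716, -0.001]
contact_force: [0.7, -0.9, -0.3]
grip_width: 0.0401
grip_force: 0.0
```

>>> move_arm --pt "0 0 0" --pt "0 0 0" --yaw '[0,0]' --jaw '[0.04,0.04]'

```text
time_s: 37.75
tool_pos: [0.6654, -0.1965, 0.2607]
eef_rot: [-0.001, 0.697, 0.717, -0.0]
contact_force: [0.3, 1.0, 0.5]
grip_width: 0.0399
grip_force: 0.0
```

```bash
python3 st.py; python3 - <<'E'
import numpy as np
p0=.288+np.linspace(1.85,-.0,18);d=np.radians(1.5)
p0=np.r_[np.linspace(.288+1.85,.288,16)]
P=.1126*np.c_[-np.cos(p0)*np.cos(d),-np.cos(p0)*np.sin(d),np.sin(p0)]
for k in range(3): print((P[5*k+1:5*k+6]-P[5*k]).round(3).tolist())
E
```

```text
37.75 [ 0.6654 -0.1965  0.2607] [ 9.1620e+01 -1.0000e-01 -1.7986e+02] 0.027 0.03992279249371143 0.0 [0.3 1.  0.5]
[[-0.012, -0.0, 0.007], [-0.025, -0.001, 0.012], [-0.038, -0.001, 0.015], [-0.052, -0.001, 0.017], [-0.066, -0.002, 0.017]]
[[-0.014, -0.0, -0.002], [-0.027, -0.001, -0.005], [-0.04, -0.001, -0.01], [-0.053, -0.001, -0.016], [-0.064, -0.002, -0.024]]
[[-0.01, -0.0, -0.009], [-0.02, -0.001, -0.02], [-0.027, -0.001, -0.031], [-0.034, -0.001, -0.044], [-0.038, -0.001, -0.057]]
```

>>> move_arm --pt "0.001 -0.002 -0.04" --pt "0.001 -0.002 -0.075" --pt "0.001 -0.002 -0.1" --pt "0.001 -0.002 -0.114" --pt "0.001 -0.002 -0.114" --yaw '[0,0,0,0,0]' --jaw '[0.04,0.04,0.04,0.04,0.04]' --grip_force 25

```text
time_s: 38.17
tool_pos: [0.6644, -0.1968, 0.1446]
eef_rot: [-0.003, 0.697, 0.717, -0.001]
contact_force: [-0.5, 1.0, -0.5]
grip_width: 0.0402
grip_force: 0.0
```

>>> move_arm --pt "0 0 0" --pt "0 0 0" --pt "0 0 0" --pt "0 0 0" --pt "0 0 0" --yaw '[0,0,0,0,0]' --jaw '[0.008,0.008,0.008,0.008,0.008]'

```text
time_s: 38.58
tool_pos: [0.6673, -0.2002, 0.1494]
eef_rot: [0.001, 0.697, 0.717, 0.0]
contact_force: [0.9, 0.6, 3.9]
grip_width: 0.0112
grip_force: 25.0
```

>>> move_arm --pt "-0.012 0 0.007" --pt "-0.025 -0.001 0.012" --pt "-0.038 -0.001 0.015" --pt "-0.052 -0.001 0.017" --pt "-0.066 -0.002 0.017" --yaw '[0,0,0,0,0]' --jaw '[0.008,0.008,0.008,0.008,0.008]'

```text
time_s: 39.0
tool_pos: [0.6042, -0.2019, 0.168]
eef_rot: [0.003, 0.697, 0.717, 0.003]
contact_force: [4.5, 4.9, 1.6]
grip_width: 0.0113
grip_force: 25.0
```

>>> move_arm --pt "-0.014 0 -0.002" --pt "-0.027 -0.001 -0.005" --pt "-0.04 -0.001 -0.01" --pt "-0.053 -0.001 -0.016" --pt "-0.064 -0.002 -0.024" --yaw '[0,0,0,0,0]' --jaw '[0.008,0.008,0.008,0.008,0.008]'

```text
time_s: 39.42
tool_pos: [0.5384, -0.2038, 0.1427]
eef_rot: [0.002, 0.698, 0.716, 0.002]
contact_force: [3.9, 4.5, -0.4]
grip_width: 0.0117
grip_force: 25.0
```

>>> move_arm --pt "-0.01 0 -0.009" --pt "-0.02 -0.001 -0.02" --pt "-0.027 -0.001 -0.031" --pt "-0.034 -0.001 -0.044" --pt "-0.038 -0.001 -0.055" --yaw '[0,0,0,0,0]' --jaw '[0.008,0.008,0.008,0.008,0.008]'

```text
time_s: 39.83
tool_pos: [0.5008, -0.2053, 0.0869]
eef_rot: [0.002, 0.698, 0.716, 0.002]
contact_force: [12.2, 4.8, 38.9]
grip_width: 0.0109
grip_force: 25.0
```

>>> move_arm --pt "0 0 -0.002" --pt "0 0 -0.004" --pt "0 0 -0.004" --yaw '[0,0,0]' --jaw '[0.008,0.008,0.008]'

```text
time_s: 40.08
tool_pos: [0.5009, -0.206, 0.085]
eef_rot: [0.002, 0.698, 0.717, 0.001]
contact_force: [-2.0, 3.2, 18.3]
grip_width: 0.0115
grip_force: 25.0
```

>>> move_arm --pt "0 0 0.003" --pt "0 0 0.003" --pt "0 0 0.003" --pt "0 0 0.03" --pt "0 0 0.07" --yaw '[0,0,0,0,0]' --jaw '[0.04,0.04,0.04,0.04,0.04]'

```text
time_s: 40.5
tool_pos: [0.4959, -0.2036, 0.1492]
eef_rot: [-0.004, 0.697, 0.717, -0.001]
contact_force: [-0.1, 0.1, 0.0]
grip_width: 0.0391
grip_force: 0.0
```

>>> move_arm --pt "0 0 0.04" --pt "-0.01 -0.03 0.07" --pt "-0.03 -0.06 0.1" --pt "-0.05 -0.09 0.12" --pt "-0.07 -0.12 0.13" --yaw '[0,0,0,0,0]' --jaw '[0.04,0.04,0.04,0.04,0.04]'

```text
time_s: 40.92
tool_pos: [0.4302, -0.3246, 0.2841]
eef_rot: [0.002, 0.697, 0.717, 0.0]
contact_force: [1.2, -1.5, 0.3]
grip_width: 0.0398
grip_force: 0.0
```

>>> move_arm --pt "-0.01 -0.04 0" --pt "-0.02 -0.08 0" --pt "-0.03 -0.12 0" --pt "-0.04 -0.16 0" --pt "-0.04 -0.16 0" --yaw '[0,0,0,0,0]' --jaw '[0.04,0.04,0.04,0.04,0.04]'

```text
time_s: 41.33
tool_pos: [0.3877, -0.4906, 0.2807]
eef_rot: [0.001, 0.699, 0.715, -0.002]
contact_force: [0.7, -0.5, -0.4]
grip_width: 0.0404
grip_force: 0.0
```

```bash
python3 st.py; python3 seen.py tz .055 top; python3 - <<'E'
from h import *
s=snap('side','sz')
for n0,n1,(x0,y0,x1,y1) in (('side0','sz',(335,175,365,215)),('top0','tz',(390,258,440,288))):
  a,b=[cv2.imread(f'pics/{n}.png',0) for n in (n0,n1)]
  r=cv2.matchTemplate(b[y0-12:y1+12,x0-12:x1+12],a[y0:y1,x0:x1],cv2.TM_CCOEFF_NORMED)
  print(n1,cv2.minMaxLoc(r)[1],np.array(cv2.minMaxLoc(r)[3])-12)
E
```

```text
41.3333 [ 0.3877 -0.4906  0.2807] [  91.31    0.24 -179.94] 0.078 0.04040974614268948 0.0 [ 0.7 -0.5 -0.4]
[265 233  19  33 506] ctr [0.5851 0.1218] sides [0.0716 0.0374 0.0688 0.033 ]
[231 236  19  33 515] ctr [0.5795 0.2008] sides [0.0712 0.0373 0.0687 0.0353]
[197 239  19  33 515] ctr [0.5722 0.2809] sides [0.0709 0.035  0.0662 0.0351]
sz 0.9018048644065857 [0 0]
tz 0.869559645652771 [0 0]
```

The bar handle is back at its starting pixels, so the bar is down, and all three plates are still in the nest. I'll hand in the job.

```bash
python3 -c "
from rig import bot;print(bot.finish_job())"
```

```text
the job is handed in; nothing more can be done
None
```

The job is handed in at about 41 s: all three plates lie face down and flat in the nest, the flipper is open, and the hold-down bar is down on the empty bed.

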